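# Crack a rounded bolt loose with locking pliers

### The arm

A 7-joint arm with a two-finger parallel gripper is mounted at the origin on the work surface. World frame = base frame: x ahead of the robot, y to its left, z up, the work surface at z = 0. Lengths are in m, angles in rad, forces in N, time in s.
With the tool pointing down it reaches from about 0.35 to 0.9 m from the base axis. Payload 8.1 kg.
Tool frame: the origin (TCP) lies at the very end of the fingers, on their centre line; the grasp point (between the pads) lies 19 mm behind it (arm.grip_depth is the distance from the TCP to the grasp point, in m); x points along the fingers, z is the direction in which the jaws open and shut, and the axes are right-handed (so a half turn about x gives the same grasp; the last joint's range is limited). The gripper opens to 92 mm and grips with 3 to 60 N. Pads are 19 mm wide; open, the fingers measure 130 mm over their backs; the gripper's body (75 mm by 190 mm) begins 47 mm behind the grasp point.
Start: joints at [1.211, 0.434, 0.025, 1.573, -0.012, 1.134, -0.075], TCP at [0.159, -0.605, 0.205] pointing down, gripper open.
Joint ranges: [-2.62, 2.62], [-0.44, 2.09], [-1.27, 1.32], [0.08, 2.57], [-1.32, 4.46], [0.12, 2], [-2.74, 2.74]. Speed limits (rad/s): [2.22, 2.22, 3.01, 3.01, 3.14, 3.14, 3.14].

### API

Orientations are given as a rotation vector (axis times angle).
In Python, from cell import status, cams, arm gives the robot as it stands. The module is installed in compiled form; this text tells all that it offers.
- The arm moves only by the tool step_arm, never from a script. Its argument "rows" is a list of rows, each a list of 7 numbers: the gripper command: -1 is fully open, 1 is shut, values between are in proportion, then the shift along the tool's x, y, z as a fraction of full scale, then the turn, a rotation vector about the tool's x, y, z as a fraction of full scale. In form: [[grip, x, y, z, rx, ry, rz], ...]. A call has 1 to 12 rows; each row is the pose to reach, as a shift and turn from the pose commanded when the call began, along the tool's axes at that moment; what a row does not reach only later rows make up. Full scale, the value 1, is 80 cm for a shift and 60 degrees for a turn. A row lasts 1/12 s, in which the tool goes at most 41.7 mm and 7.16 degrees, less where a joint would pass 70% of its speed; a pose out of reach is approached as far as the arm can. A call with a number of a shift or a turn outside -1 to 1 is refused whole. A call with a gripper value outside its range is refused whole. The fingers move at their own pace and stop on an object; "newtons" is the grip in N (left out, the last holds). Time passes only in rows, so rows that repeat a pose let the fingers close. It gives the time, the measured TCP pose, the force and the opening at its end, in the units of the state.
- status.observe(): the state, without advancing time (a new reading comes with each control period).
- cams.get_image(name): name is "side" or "top"; returns a dict with "pixels" (420x560x3 uint8, red, green, blue), "range_z" (420x560 float32, m along the optical axis (not along the pixel's ray), 0 where there is no reading), "camera_matrix" (3x3 intrinsics, pixels), "eye" and "attitude" of the camera in the world. Camera axes: x right, y down, z forward; pixel columns grow to the right and rows downward; lengths in m; the calibration is good to about 2 mm. A picture is of the moment at which its call begins.
- arm.sign_off(): hands the job in, once; it reports no verdict.
The state is a dict: "clock": time; "joints": joint angles; "dq": joint speeds; "joint_efforts": joint torques, N m; "position": TCP position; "ee_rot": TCP orientation; "force": force on the tool from outside, world axes, zero at the start; "ft_torque": the same for the moment, N m; "width": opening from 0.0 (shut) to 1.0 (fully open).
Only numpy, scipy, OpenCV 4.12 (cv2) and the standard library are available. Lean on these libraries where they do the work, as an engineer would, in place of code of your own. Each camera call takes 0.05 s, during which the arm holds its last target.

### The job

The last bolt holding the tooling plate down has a rounded head that a spanner only slips on. Bring the open jaws of the locking pliers round its head, squeeze the handles together until they snap over centre and stay locked on, and turn the bolt with them at least an eighth of a turn anticlockwise (seen from above). Then flick the release lever to free the bolt, and leave the pliers sprung open, lying flat on the plate, without disturbing the micrometer, spanner, oil can and tin of bolts on the bench.

Things in the scene. Friction and masses are not known exactly. Their poses are not given: they have to be found in the camera images.
- pliers: loose locking pliers, bright steel, 238 mm long, 16 mm thick, 0.6 kg, lying flat. This is the upper part: fixed jaw, straight upper handle on the +y side, adjusting screw at its end. Origin: jaw pivot, underside; x to the jaws (tips at +50 mm; upper handle ends at -124, its screw's knob at -149, lower handle at -188), z up. Fixed jaw face y = +8, moving jaw and lower handle on the -y side
- pliers_upper_edge (a point): outer edge of the upper handle at the place to squeeze: x = -75, y = +13, z = 8 mm of the pliers; handles are 14 mm tall. Over both handles' outer edges here: 69 mm open, about 43 mm locked. Squeezing takes about 9 N at first (opening spring), about 20 to 25 N going over centre. Held in to 67 mm, the jaws still have about 6 mm to spare round the bolt. The pliers slide easily on the plate
- pliers_lower_edge (a point): outer edge of the lower handle at the place to squeeze; in the pliers' frame near x = -75, y = -55 mm open and x = -75, y = -30 mm locked (a bowed grip, y = -31 mm at most). Locked, its last 60 mm slant outward: outer edge at y = -29 for x = -126 mm, y = -40 mm for x = -172 mm
- pliers_toggle (a joint): toggle link between lower handle and screw (rad): 0 = pliers fully open, sprung to there when let go; jaws meet the bolt head near 0.4; dead centre at 0.86; locked against its stop at about 0.95 and stays there
- pliers_mouth (a point): point of the pliers where the centre of the bolt head sits when clamped: between the jaws, at x = +28, y = -3, z = 9 mm of the pliers. The jaws are entered from the front (+x of the pliers); their tips reach 22 mm beyond this point and their throat is 16 mm behind it
- pliers_lever (a joint): release lever (rad), dark steel, pivoted in the lower handle: 0 at rest, up to 0.34 pressed in towards the lower handle. Locked pliers let go at about 0.1 to 0.2; about 10 N on its tail does it, best by pinching tail and lower handle together. A spring returns it
- pliers_lever_pad (a point): inner face of the release lever's tail, 16 mm from its end, 8 mm above the underside, 11 mm tall; it sticks out on the inner side (+y, towards the upper handle) of the lower handle's end. Locked: at x = -172, y = -4 mm of the pliers, 36 mm over lever and lower handle, and past the end of the knob, so that a finger fits beside it. Pinched right in, about 14 mm remain
- bolt: the seized bolt, in a far corner (left or right) of the plate: washer 30 mm across and 2 mm thick, on it a worn, almost round hexagon head, 22 mm across, from 2 to 14 mm above the plate. Origin: on the bolt's axis, at the plate's top face; z up
- bolt_head (a joint): how far the bolt is turned (rad), anticlockwise seen from above, 0 at the start; it resists with about 0.3 N m and stays where it is left (an eighth of a turn is 0.785)
- plate: ground steel tooling plate with a grid of small tapped holes, 300 (x) by 420 (y) by 20 mm, fixed; origin under its centre, top face 20 mm above the bench; the other three corner holes (at x = 90 or -90, y = 150 or -150 mm) are empty
- micrometer: bystander: micrometer lying on the bench, about 65 by 130 mm, 15 mm high; origin at the centre of its C frame
- spanner: bystander: spanner lying on the bench, 200 by 38 by 8 mm, along its x; origin at its middle
- oil_can: bystander: small steel oil can with a thin spout, 68 mm across, 138 mm tall; origin under its centre, spout to its +x
- bolt_tin: bystander: round shallow tin with the bolts already taken out, 92 mm across, 26 mm tall; origin under its centre

How it is judged:
By the outcome, as a careful person would: the job done as asked, in the order asked, and still so for the second after the job is handed in, with the robot touching nothing.
It also fails if it takes over 51 s, if anything falls off the work surface, if the arm or the gripper's body presses on something with over 40 N, if the wrist force passes 120 N, or if a joint passes its speed limit or range.

## Working session

There is one attempt and no reset: what is moved stays moved. The work goes in short steps, Python scripts to look and compute and a tool call to move; the robot and the scene stay as the last step left them, time stands still between calls to the robot, and variables do not carry over. Pictures are saved under pics/ and viewed, and the job is handed in when it is done.

Besides the shell and the picture viewer there is one more tool, called after "Emit:" as name([rows], argument=value, ...), one row to a line, values as JSON. step_arm: Moves the arm, as the interface text tells. Its arguments: {"type":"object","properties":{"rows":{"type":"array","items":{"type":"array","items":{"type":"number"}}},"newtons":{"type":"number"}},"required":["rows"]}

```bash
mkdir -p pics; ls; cat > h.py <<'E'
import numpy as np, cv2
from scipy.spatial.transform import Rotation as R
from cell import status, cams, arm
def get(n):
    d=cams.get_image(n); return d
def save(d,p): cv2.imwrite(p,cv2.cvtColor(d["pixels"],cv2.COLOR_RGB2BGR))
E
python3 - <<'E'
from h import *
for n in ("side","top"):
    d=get(n); save(d,f"pics/{n}0.png"); np.savez(f"{n}0.npz",**d)
    print(n,d["camera_matrix"],d["eye"],d["attitude"])
print(status.observe(), arm.grip_depth)
E
```

```text
pics
side [[531.57033029   0.         285.39626881]
 [  0.         531.57033029 212.6650913 ]
 [  0.           0.           1.        ]] [0.25282113 0.81196755 0.97698712] [-0.4880973   2.76046805 -1.11024312]
top [[413.47772899   0.         282.52795685]
 [  0.         413.47772899 208.34543604]
 [  0.           0.           1.        ]] [ 0.43123643 -0.0225359   1.05544451] [-2.18314938  2.13249551 -0.14317621]
{'clock': 0.1, 'joints': array([ 1.21143937,  0.43512978,  0.02493846,  1.57398628, -0.01160065,
        1.13401784, -0.07511428]), 'dq': array([-0.0001989 , -0.00090045, -0.00093439, -0.00300413, -0.00023704,
        0.00138885,  0.00041359]), 'joint_efforts': array([ 2.35128144e-03, -6.69133544e+01,  9.87526216e-01, -3.15151334e+01,
       -6.05909689e-02,  3.73935560e-02,  6.56231532e-05]), 'position': array([ 0.15855898, -0.60405004,  0.20444535]), 'ee_rot': array([ 1.01885096,  1.3209649 , -1.0175807 ]), 'force': array([-0.60094011,  0.13789076,  0.38381934]), 'ft_torque': array([ 0.03755594, -0.00592301,  0.0005039 ]), 'width': 1.0006400477623028} 0.0188
```

View pics/top0.png

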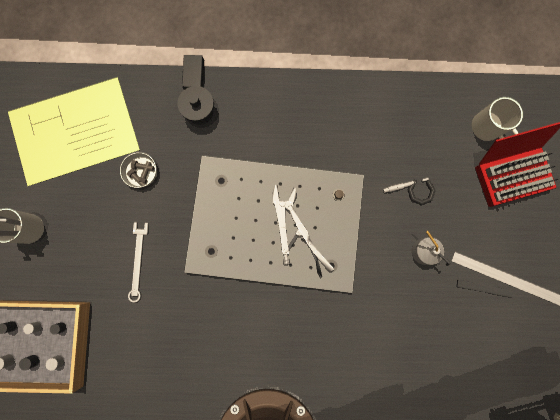

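View pics/side0.png

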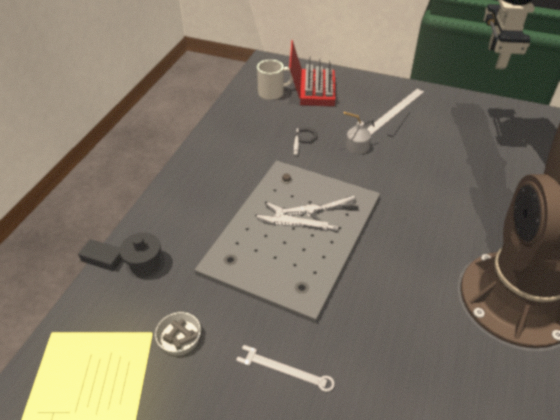

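```bash
cat >> h.py <<'E'
def cast(d,uv,z):
    K=d["camera_matrix"];M=R.from_rotvec(d["attitude"]).as_matrix();e=np.asarray(d["eye"])
    uv=np.atleast_2d(np.asarray(uv,float))
    r=np.c_[(uv[:,0]-K[0,2])/K[0,0],(uv[:,1]-K[1,2])/K[1,1],np.ones(len(uv))]@M.T
    return e+r*((z-e[2])/r[:,2])[:,None]
def proj(d,P):
    K=d["camera_matrix"];M=R.from_rotvec(d["attitude"]).as_matrix()
    c=(np.atleast_2d(P)-d["eye"])@M; return c[:,:2]/c[:,2:]*[K[0,0],K[1,1]]+[K[0,2],K[1,2]]
def rangez(d,u,v):
    K=d["camera_matrix"];M=R.from_rotvec(d["attitude"]).as_matrix();z=d["range_z"][v,u]
    return np.asarray(d["eye"])+M@(z*np.array([(u-K[0,2])/K[0,0],(v-K[1,2])/K[1,1],1]))
def crop(d,box,s,p):
    x0,y0,x1,y1=box
    im=cv2.cvtColor(d["pixels"],cv2.COLOR_RGB2BGR)[y0:y1,x0:x1]
    cv2.imwrite(p,cv2.resize(im,None,fx=s,fy=s,interpolation=cv2.INTER_CUBIC))
E
python3 - <<'E'
from h import *
d=dict(np.load("top0.npz")); s=dict(np.load("side0.npz"))
crop(d,(250,170,370,290),5,"pics/topc.png"); crop(s,(200,160,390,310),4,"pics/sidec.png")
print(cast(d,[(338,195),(221,181),(211,251),(285,190)],0.02))
for p in [(338,195),(270,270),(285,215),(315,250),(100,300)]: print(p,rangez(d,*p))
E
```

```text
[[ 0.6013956  -0.16626367  0.02      ]
 [ 0.63026919  0.13175687  0.02      ]
 [ 0.45264239  0.14918905  0.02      ]
 [ 0.6110021  -0.03152176  0.02      ]]
(338, 195) [ 0.59900473 -0.16424418  0.03454882]
(270, 270) [0.40925464 0.00112903 0.0207117 ]
(285, 215) [ 0.54541656 -0.03278971  0.03548897]
(315, 250) [ 0.46055213 -0.10800173  0.04020228]
(100, 300) [ 0.32502081  0.42381952 -0.00044341]
```

View pics/topc.png

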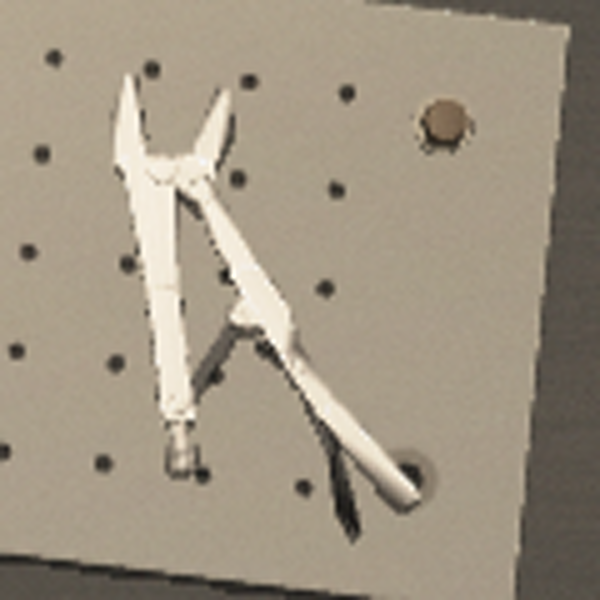

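View pics/sidec.png

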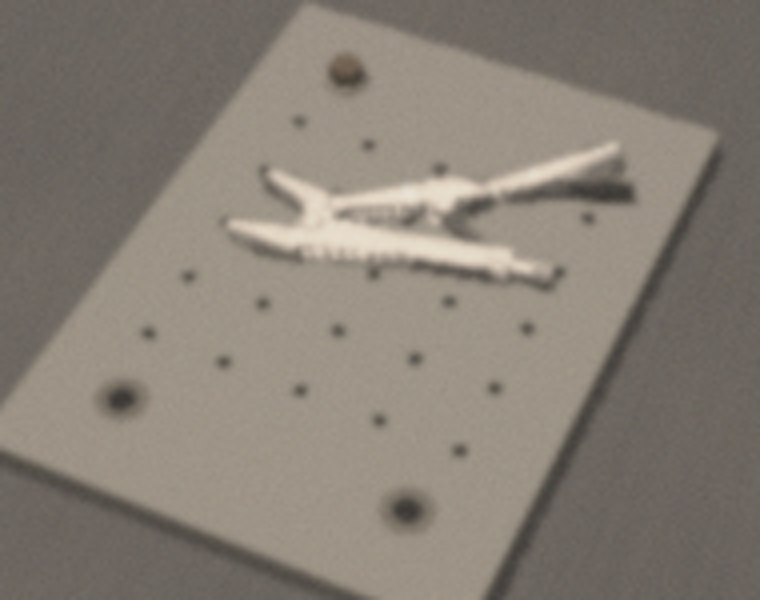

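```bash
python3 - <<'E'
from h import *
d=dict(np.load("top0.npz")); s=dict(np.load("side0.npz"))
def comp(m,near):
    n,l,st,c=cv2.connectedComponentsWithStats(m.astype(np.uint8)); 
    i=min((i for i in range(1,n) if st[i,4]>8),key=lambda i:np.hypot(*(c[i]-near))); return l==i,c[i],st[i]
for nm,D,near in (("top",d,(338,195)),("side",s,(286,178))):
    p=D["pixels"].astype(int)
    m=(p[...,0]-p[...,2]>35)&(p[...,0]<190)
    k,c,st=comp(m,near); print(nm,"bolt",c,st, cast(D,c,0.034))
p=d["pixels"].astype(int); 
m=(p.min(2)>195); k,c,st=comp(m,(290,215)); print(c,st)
P=[]
for v in range(180,275):
    u=np.where(k[v])[0]
    if len(u): P.append((v,u[0],u[-1],len(u)))
for r in P[::4]: print(r)
# left edge of upper handle rows 207..252
from_=[(u0-0.5,v) for v,u0,u1,n in P if 212<=v<=250]
X=cast(d,from_,0.035)[:,:2]
vx,vy,x0,y0=cv2.fitLine(X.astype(np.float32),cv2.DIST_HUBER,0,0.001,0.001).ravel()
if vx<0: vx,vy=-vx,-vy
print("dir deg",np.degrees(np.arctan2(vy,vx)),"pt",x0,y0)
for n,q,z in (("tipfix",(275.7,185.5),.035),("handle end",(286,253),.035),("knob end",(286.6,264.8),.03),("tipmov",(295.5,188.3),.035),("lower end",(333,271),.035)):
    w=cast(d,q,z)[0]; a=np.arctan2(vy,vx); dx=w[:2]-[x0,y0]
    print(n,w,"along",dx@[vx,vy],"perp",dx@[-vy,vx])
E
```

```text
top bolt [338.3253012  192.95180723] [332 188  13  11  83] [[ 0.60430891 -0.16510449  0.034     ]]
side bolt [351.38596491 114.75438596] [343 111  18  12  57] [[ 0.51213639 -0.48709107  0.034     ]]
[286.76923077 218.9112426 ] [273 185  35  69 676]
(185, np.int64(275), np.int64(275), 1)
(189, np.int64(274), np.int64(294), 4)
(193, np.int64(274), np.int64(294), 7)
(197, np.int64(273), np.int64(293), 9)
(201, np.int64(273), np.int64(292), 14)
(205, np.int64(275), np.int64(292), 14)
(209, np.int64(276), np.int64(291), 12)
(213, np.int64(277), np.int64(294), 11)
(217, np.int64(278), np.int64(297), 12)
(221, np.int64(278), np.int64(299), 12)
(225, np.int64(279), np.int64(302), 13)
(229, np.int64(280), np.int64(305), 13)
(233, np.int64(280), np.int64(307), 18)
(237, np.int64(281), np.int64(306), 9)
(241, np.int64(281), np.int64(306), 7)
(245, np.int64(282), np.int64(287), 6)
(249, np.int64(282), np.int64(287), 5)
(253, np.int64(283), np.int64(288), 6)
dir deg 9.620839 pt 0.50992996 -0.018980747
tipfix [ 0.61926331 -0.00784013  0.035     ] along 0.10965752220346373 perp -0.007288670615528458
handle end [ 0.45171981 -0.03734005  0.035     ] along -0.060459781251669405 perp -0.008372580837860837
knob end [ 0.42302427 -0.03952078  0.03      ] along -0.08911618351987526 perp -0.00572683231523686
tipmov [ 0.61334952 -0.05758352  0.035     ] along 0.095513420499004 perp -0.05534407756148581
lower end [ 0.41066798 -0.15308871  0.035     ] along -0.12027900101477237 perp -0.11563239090927052
```

```bash
python3 - <<'E'
from h import *
d=dict(np.load("top0.npz")); s=dict(np.load("side0.npz"))
def comps(D,m,box):
    x0,y0,x1,y1=box; M=np.zeros(m.shape,np.uint8); M[y0:y1,x0:x1]=m[y0:y1,x0:x1]
    n,l,st,c=cv2.connectedComponentsWithStats(M); i=1+np.argmax(st[1:,4]); return c[i],st[i]
for nm,D,b in (("top",d,(325,183,352,207)),("side",s,(276,166,298,188))):
    p=D["pixels"].astype(int)
    for t in (15,25,35):
        m=(p[...,0]-p[...,2]>t); c,st=comps(D,m,b); print(nm,t,c,st,cast(D,c,.034))
    H=np.array([[rangez(D,u,v) for u in range(b[0],b[2])] for v in range(b[1],b[3])]).reshape(-1,3)
    k=(H[:,2]>.0305)&(H[:,2]<.04); print(nm,"depth head",H[k].mean(0),(H[k].max(0)+H[k].min(0))/2,np.ptp(H[k],axis=0),k.sum())
# holes: dark blobs
for nm,D,bs in (("top",d,[(210,172,232,192),(200,240,222,262)]),("side",s,[(220,250,240,270),(292,278,312,298)])):
    g=D["pixels"].astype(int).sum(2)
    for b in bs:
        m=g<200; c,st=comps(D,m,b); print(nm,c,st[4],cast(D,c,.02))
o=status.observe(); print(R.from_rotvec(o["ee_rot"]).as_matrix().round(3))
# bystanders
for q,z in (((422,190),.0),((405,184),.0),((430,250),.0),((430,250),.1),((385,190),0.01)): print(q,cast(d,q,z)[0])
E
```

```text
top 15 [338.00155521 194.47589425] [325 183  27  24 643] [[ 0.60042353 -0.16431628  0.034     ]]
top 25 [338.00963082 194.36276083] [325 183  27  24 623] [[ 0.60071085 -0.16433479  0.034     ]]
top 35 [338.3253012  192.95180723] [332 188  13  11  83] [[ 0.60430891 -0.16510449  0.034     ]]
top depth head [ 0.60194516 -0.1657273   0.03414153] [ 0.60192575 -0.16699678  0.03426936] [0.02034136 0.02074707 0.00749213] 59
side 15 [286.50310559 176.49275362] [276 166  22  22 483] [[ 0.60101785 -0.16334723  0.034     ]]
side 25 [285.9375 175.375 ] [283 173   7   6  32] [[ 0.60390141 -0.16693612  0.034     ]]Traceback (most recent call last):
  File "<stdin>", line 9, in <module>
  File "<stdin>", line 5, in comps
    return _wrapfunc(a, 'argmax', axis=axis, out=out, **kwds)
    return bound(*args, **kwds)
ValueError: attempt to get argmax of an empty sequence
```

```bash
python3 - <<'E'
from h import *
d=dict(np.load("top0.npz")); s=dict(np.load("side0.npz"))
o=status.observe(); print(R.from_rotvec(o["ee_rot"]).as_matrix().round(3))
for q,z in (((422,190),.0),((385,190),0.01),((430,250),.0),((430,250),.1)): print(q,cast(d,q,z)[0])
p0=np.array([0.50993,-0.01898]);
for a in (9.6,8.):
    t=np.radians(a);ex=np.array([np.cos(t),np.sin(t)]);ey=np.array([-ex[1],ex[0]])
    org=p0+ex*.0605-ey*.013; print(a,"org",org,"grasp centre",org+ex*-.075+ey*-.021)
    for n,q,z in (("lower end",(333,271),.035),("hinge r",(294,233),.035),("right edge",(308.5,235),.035)):
        w=cast(d,q,z)[0][:2]-org; print(n,w@ex,w@ey)
E
```

```text
[[-0.     0.967  0.254]
 [ 0.001  0.254 -0.967]
 [-1.    -0.    -0.001]]
(422, 190) [ 0.62307386 -0.38699894  0.        ]
(385, 190) [ 0.61895203 -0.28834258  0.01      ]
(430, 250) [ 0.46851939 -0.40433585  0.        ]
(430, 250) [ 0.46498695 -0.36816153  0.1       ]
9.6 org [ 0.57175075 -0.02170844] grasp centre [ 0.50130319 -0.05492201]
lower end -0.18073710348209907 -0.10267685754180497
hinge r -0.07520007779351491 -0.022074127421212467
right edge -0.08522622573591507 -0.05677976042165236
8.0 org [ 0.57165047 -0.02343351] grasp centre [ 0.500303   -0.05466712]
lower end -0.17746033741889997 -0.1059889738394659
hinge r -0.07421501933987801 -0.02247090280781713
right edge -0.0832682200916812 -0.05744295108457192
```

```bash
cat >> h.py <<'E'
def row(x,y,z,phi,from_=None):
    """shift/turn fractions to bring TCP to x,y,z with tool y heading phi deg, tool x down"""
    o=status.observe(); M=R.from_rotvec(o["ee_rot"]).as_matrix(); p=np.array(o["position"])
    t=np.radians(phi); T=np.c_[[0,0,-1],[np.cos(t),np.sin(t),0],[np.sin(t),-np.cos(t),0]]
    return np.r_[M.T@(np.array([x,y,z])-p)/.8, R.from_matrix(M.T@T).as_rotvec(degrees=True)/60].round(4)
def st():
    o=status.observe(); M=R.from_rotvec(o["ee_rot"]).as_matrix()
    print("t",round(o["clock"],2),"p",o["position"].round(4),"phi",np.degrees(np.arctan2(M[1,1],M[0,1])).round(2),"down",M[2,0].round(4),"F",o["force"].round(1),"T",o["ft_torque"].round(2),"w",round(o["width"]*92,1),"j",o["joints"].round(2))
E
python3 -c "
from h import *
print(row(.501,-.055,.205,9.5)); st()"
```

```text
[ 0.000e+00  5.883e-01 -5.551e-01  8.680e-02 -1.300e-03  2.000e-04]
t 0.1 p [ 0.1586 -0.6041  0.2044] phi 14.71 down -1.0 F [-0.6  0.1  0.4] T [ 0.04 -0.01  0.  ] w 92.1 j [ 1.21  0.44  0.02  1.57 -0.01  1.13 -0.08]
```

Emit:
step_arm([
  [-1,0,0.588,-0.555,0.087,0,0],
  [-1,0,0.588,-0.555,0.087,0,0],
  [-1,0,0.588,-0.555,0.087,0,0],
  [-1,0,0.588,-0.555,0.087,0,0],
  [-1,0,0.588,-0.555,0.087,0,0],
  [-1,0,0.588,-0.555,0.087,0,0],
  [-1,0,0.588,-0.555,0.087,0,0],
  [-1,0,0.588,-0.555,0.087,0,0],
  [-1,0,0.588,-0.555,0.087,0,0],
  [-1,0,0.588,-0.555,0.087,0,0],
  [-1,0,0.588,-0.555,0.087,0,0],
  [-1,0,0.588,-0.555,0.087,0,0],
])

```text
clock: 1.1
position: [0.4237, -0.1783, 0.2051]
ee_rot: [1.086, 1.283, -1.087]
force: [0.9, -0.9, -0.2]
width: 1.003
```

```bash
python3 -c "
from h import *
print(row(.501,-.055,.08,9.5)); st()"
```

```text
[ 1.564e-01  1.207e-01 -1.361e-01 -3.000e-04  2.000e-04  1.000e-04]
t 1.1 p [ 0.4237 -0.1783  0.2051] phi 9.48 down -1.0 F [ 0.9 -0.9 -0.2] T [-0.01 -0.01 -0.03] w 92.3 j [ 0.49  0.18 -0.24  1.94  0.05  1.02 -1.18]
```

Emit:
step_arm([
  [-1,0,0.12,-0.136,0,0,0],
  [-1,0.05,0.12,-0.136,0,0,0],
  [-1,0.156,0.12,-0.136,0,0,0],
  [-1,0.156,0.12,-0.136,0,0,0],
  [-1,0.156,0.12,-0.136,0,0,0],
  [-1,0.156,0.12,-0.136,0,0,0],
  [-1,0.156,0.12,-0.136,0,0,0],
  [-1,0.156,0.12,-0.136,0,0,0],
])

```text
clock: 1.77
position: [0.4998, -0.0577, 0.0806]
ee_rot: [1.086, 1.283, -1.087]
force: [-0.5, 0.1, -0.1]
width: 1.001
```

```bash
python3 -c "
from h import *
print(row(.501,-.055,.024,9.5)); st()
d=get('side'); crop(d,(180,80,380,280),3,'pics/s1.png')"
```

```text
[ 0.0708  0.002  -0.0031 -0.0002  0.0002  0.0007]
t 1.77 p [ 0.4998 -0.0577  0.0806] phi 9.49 down -1.0 F [-0.5  0.1 -0.1] T [-0.01  0.04 -0.02] w 92.1 j [ 0.23  0.41 -0.29  1.99  0.17  0.76 -1.56]
```

View pics/s1.png

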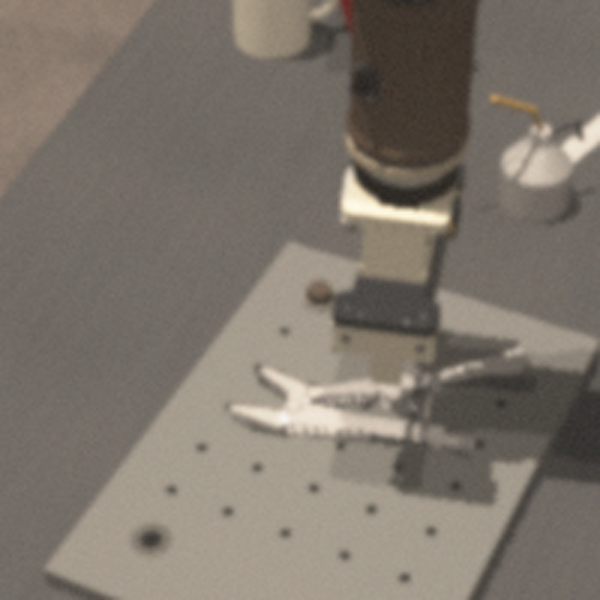

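Emit:
step_arm([
  [-1,0.04,0,-0.002,0,0,0],
  [-1,0.0705,0,-0.002,0,0,0],
  [-1,0.0705,0,-0.002,0,0,0],
  [-0.7,0.0705,0,-0.002,0,0,0],
  [-0.55,0.0705,0,-0.002,0,0,0],
  [-0.55,0.0705,0,-0.002,0,0,0],
  [-0.46,0.0705,0,-0.002,0,0,0],
  [-0.46,0.0705,0,-0.002,0,0,0],
  [-0.46,0.0705,0,-0.002,0,0,0],
  [-0.46,0.0705,0,-0.002,0,0,0],
], newtons=20)

```text
clock: 2.65
position: [0.5, -0.0556, 0.0243]
ee_rot: [1.087, 1.282, -1.086]
force: [0.0, 1.1, 1.1]
width: 0.731
```

```bash
python3 -c "
from h import *
st()
d=get('side'); crop(d,(220,160,370,280),5,'pics/s2.png')
d=get('top'); crop(d,(240,160,370,290),4,'pics/t2.png')"
```

```text
t 2.65 p [ 0.5    -0.0556  0.0243] phi 9.49 down -1.0 F [0.  1.1 1.1] T [ 0.02  0.03 -0.04] w 67.2 j [ 0.21  0.49 -0.27  2.04  0.21  0.63 -1.61]
```

View pics/s2.png

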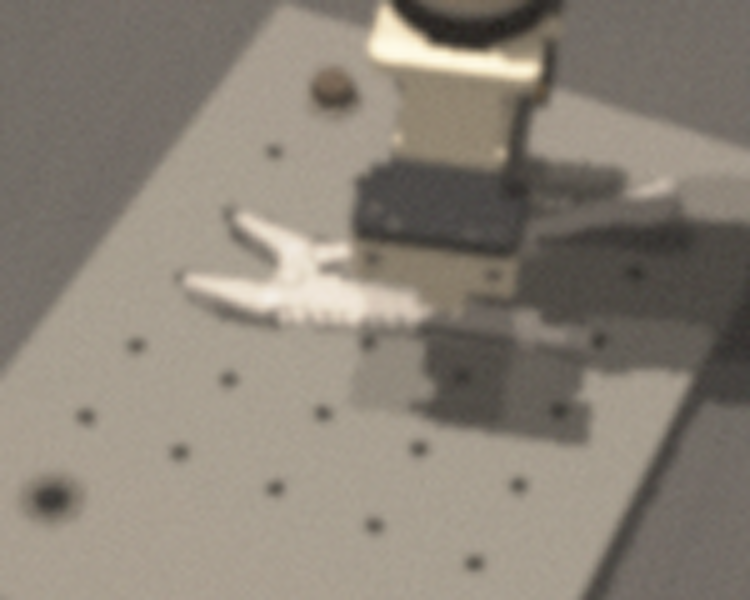

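View pics/t2.png

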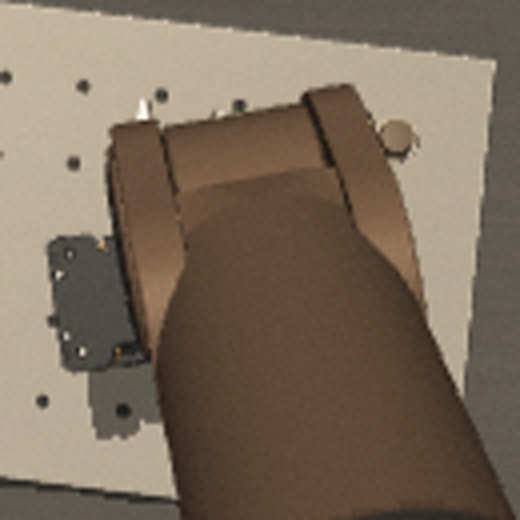

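```bash
python3 -c "
from h import *
d=get('side')
g=cv2.cvtColor(d['pixels'],cv2.COLOR_RGB2GRAY)
for q in ((257.,215.6),(267.,203.)):
  w=cast(d,q,.03)[0]
  print(w)
  for a in (7.5,9.5):
    t=np.radians(a);ex=np.array([np.cos(t),np.sin(t)]);ey=np.array([-ex[1],ex[0]])
    dd=w[:2]-[.5,-.0556]; print(a,dd@ex*1e3,dd@ey*1e3)
"
```

```text
[ 0.62205369 -0.00877091  0.03      ]
7.5 127.12192400063141 30.49726117207129
9.5 128.1088238249597 26.042191897098068
[ 0.61489448 -0.05783886  0.03      ]
7.5 113.61930950637056 -17.21644198813761
9.5 112.94925053251646 -21.17121091430915
```

Emit:
step_arm([
  [-0.55,0,0,0,0,0,0],
  [-0.8,0,0,0,0,0,0],
  [-1,0,0,0,0,0,0],
  [-1,-0.03,0,0,0,0,0],
  [-1,-0.06,0,0,-0.1,0,0],
  [-1,-0.06,0,0,-1,0,0],
  [-1,-0.06,0,0,-1,0,0],
  [-1,-0.06,0,0,-1,0,0],
  [-1,-0.06,0,0,-1,0,0],
  [-1,-0.06,0,0,-1,0,0],
  [-1,-0.06,0,0,-1,0,0],
  [-1,-0.06,0,0,-1,0,0],
])

```text
clock: 3.8
position: [0.4997, -0.0556, 0.0719]
ee_rot: [0.329, 1.546, -0.329]
force: [0.6, -0.8, 0.3]
width: 1.001
```

Emit:
step_arm([
  [-1,0,0,0,-1,0,0],
  [-1,0,0,0,-1,0,0],
  [-1,0,0,0,-1,0,0],
  [-1,0,0,0,-1,0,0],
  [-1,0,0,0,-1,0,0],
  [-1,0,0,0,-1,0,0],
  [-1,0,0,0,-1,0,0],
  [-1,0,0,0,-1,0,0],
  [-1,0,0,0,-1,0,0],
])

```text
clock: 4.55
position: [0.4996, -0.0558, 0.0718]
ee_rot: [-0.492, 1.514, 0.492]
force: [0.3, 0.2, -0.5]
width: 1.002
```

```bash
python3 -c "
from h import *
print(row(.502,-.055,.075,189.5)); st()
d=get('top'); crop(d,(240,160,370,290),4,'pics/t3.png')
d=get('side'); crop(d,(220,160,370,280),5,'pics/s3.png')"
```

```text
[-4.1000e-03 -1.0000e-03  3.0000e-03 -1.0579e+00 -1.0000e-04 -3.0000e-04]
t 4.55 p [ 0.4996 -0.0558  0.0718] phi 126.02 down -1.0 F [ 0.3  0.2 -0.5] T [ 0.04 -0.11  0.02] w 92.2 j [ 0.6   0.53 -0.81  1.97  0.51  0.85  0.14]
```

View pics/s3.png

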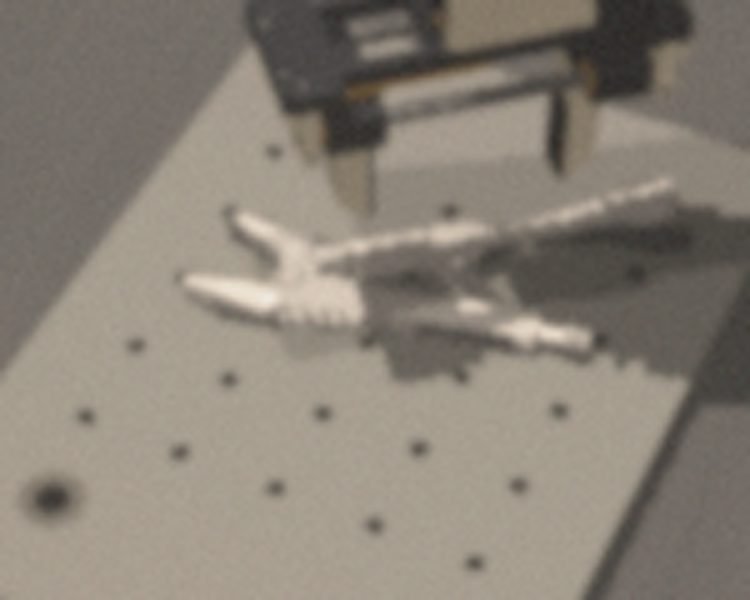

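Emit:
step_arm([
  [-1,0,0,0,-1,0,0],
  [-1,0,0,0,-1,0,0],
  [-1,0,0,0,-1,0,0],
  [-1,0,0,0,-1,0,0],
  [-1,0,0,0,-1,0,0],
  [-1,0,0,0,-1,0,0],
  [-1,0,0,0,-1,0,0],
  [-1,0,0,0,-1,0,0],
  [-1,0,0,0,-1,0,0],
  [-1,0,0,0,-1,0,0],
])

```text
clock: 5.48
position: [0.4996, -0.0556, 0.0716]
ee_rot: [-1.28, 1.161, 1.282]
force: [-0.1, -0.1, -0.3]
width: 1.0
```

```bash
python3 -c "
from h import *
print(row(.501,-.0556,.024,189.5)); st()"
```

```text
[ 0.0596 -0.0018 -0.0002 -0.0647  0.0004 -0.0005]
t 5.48 p [ 0.4996 -0.0556  0.0716] phi -174.38 down -1.0 F [-0.1 -0.1 -0.3] T [ 0.13 -0.12 -0.  ] w 92.0 j [ 0.76  0.65 -1.07  1.96  0.7   0.96  1.01]
```

Emit:
step_arm([
  [-1,0.02,-0.002,0,-0.065,0,0],
  [-1,0.0595,-0.002,0,-0.065,0,0],
  [-1,0.0595,-0.002,0,-0.065,0,0],
  [-0.8,0.0595,-0.002,0,-0.065,0,0],
  [-0.6,0.0595,-0.002,0,-0.065,0,0],
  [-0.5,0.0595,-0.002,0,-0.065,0,0],
  [-0.46,0.0595,-0.002,0,-0.065,0,0],
  [-0.46,0.0595,-0.002,0,-0.065,0,0],
  [-0.46,0.0595,-0.002,0,-0.065,0,0],
], newtons=20)

```text
clock: 6.23
position: [0.5017, -0.0555, 0.0249]
ee_rot: [-1.331, 1.126, 1.329]
force: [0.4, -0.1, 0.9]
width: 0.735
```

```bash
cat >>h.py <<'E'
BOLT=np.array([.602,-.166])
def tcp_for(theta,bx,by,tx=-77.,ty=-20.6):
    "TCP xy such that the bolt is at pliers (bx,by) mm, TCP at pliers (tx,ty) mm, pliers heading theta deg"
    t=np.radians(theta);ex=np.array([np.cos(t),np.sin(t)]);ey=np.array([-ex[1],ex[0]])
    return BOLT+((tx-bx)*ex+(ty-by)*ey)/1e3
E
python3 -c "
from h import *
st()
for bx in (75,28):
  q=tcp_for(-85,bx,-6); print(bx,q,row(*q,.024,-85+180+1.8))
"
```

```text
t 6.23 p [ 0.5017 -0.0555  0.0249] phi -170.5 down -1.0 F [ 0.4 -0.1  0.9] T [ 0.08 -0.07  0.02] w 67.7 j [ 0.71  0.71 -1.02  2.    0.79  0.89  1.  ]
75 [ 0.57420788 -0.01585088] [ 1.2000e-03 -9.7600e-02  3.3900e-02  1.5449e+00  3.0000e-04  1.0000e-03]
28 [ 0.5783042  -0.06267203] [ 1.3000e-03 -9.3000e-02 -2.4700e-02  1.5449e+00  3.0000e-04  1.0000e-03]
```

Emit:
step_arm([
  [-0.46,0.001,-0.01,0.01,0.02,0,0],
  [-0.46,0.001,-0.022,0.022,0.06,0,0],
  [-0.46,0.001,-0.036,0.036,0.12,0,0],
  [-0.46,0.001,-0.05,0.05,0.2,0,0],
  [-0.46,0.001,-0.062,0.062,0.28,0,0],
  [-0.46,0.001,-0.072,0.07,0.36,0,0],
  [-0.46,0.001,-0.072,0.07,0.44,0,0],
  [-0.46,0.001,-0.072,0.07,0.52,0,0],
  [-0.46,0.001,-0.072,0.07,0.6,0,0],
  [-0.46,0.001,-0.072,0.07,0.68,0,0],
  [-0.46,0.001,-0.072,0.07,0.74,0,0],
  [-0.46,0.001,-0.072,0.07,0.76,0,0],
])

```text
clock: 7.23
position: [0.549, 0.0095, 0.0239]
ee_rot: [-0.732, 1.444, 0.731]
force: [-0.6, 0.7, -0.0]
width: 0.725
```

```bash
python3 -c "
from h import *
st()
q=tcp_for(-85,75,-6); print(q,row(*q,.024,-85+180+1.8))
"
```

```text
t 7.23 p [0.549  0.0095 0.0239] phi 143.74 down -1.0 F [-0.6  0.7 -0. ] T [ 0.07 -0.14  0.06] w 66.7 j [ 0.44  0.68 -0.81  1.9   0.65  0.85  0.23]
[ 0.57420788 -0.01585088] [-2.000e-04 -4.410e-02 -6.900e-03  7.823e-01  3.000e-04  3.000e-04]
```

Emit:
step_arm([
  [-0.46,0,0,0,0.02,0,0],
  [-0.46,0,0,0,0.08,0,0],
  [-0.46,0,0,0,0.16,0,0],
  [-0.46,0,0,0,0.24,0,0],
  [-0.46,0,0,0,0.32,0,0],
  [-0.46,0,-0.003,0,0.4,0,0],
  [-0.46,0,-0.01,0,0.48,0,0],
  [-0.46,0,-0.02,-0.002,0.56,0,0],
  [-0.46,0,-0.03,-0.004,0.64,0,0],
  [-0.46,0,-0.038,-0.006,0.72,0,0],
  [-0.46,0,-0.044,-0.007,0.78,0,0],
  [-0.46,0,-0.044,-0.007,0.78,0,0],
])

```text
clock: 8.23
position: [0.5747, -0.0168, 0.0236]
ee_rot: [-0.095, 1.568, 0.095]
force: [0.3, 0.3, 0.6]
width: 0.727
```

```bash
python3 -c "
from h import *
st()
d=get('side'); crop(d,(220,130,370,250),5,'pics/s4.png');np.savez('side4.npz',**d)
d=get('top'); crop(d,(240,130,390,250),5,'pics/t4.png');np.savez('top4.npz',**d)"
```

```text
t 8.23 p [ 0.5747 -0.0168  0.0236] phi 96.94 down -1.0 F [0.3 0.3 0.6] T [-0.03 -0.12 -0.02] w 66.9 j [ 0.35  0.64 -0.6   1.84  0.49  0.8  -0.38]
```

View pics/s4.png

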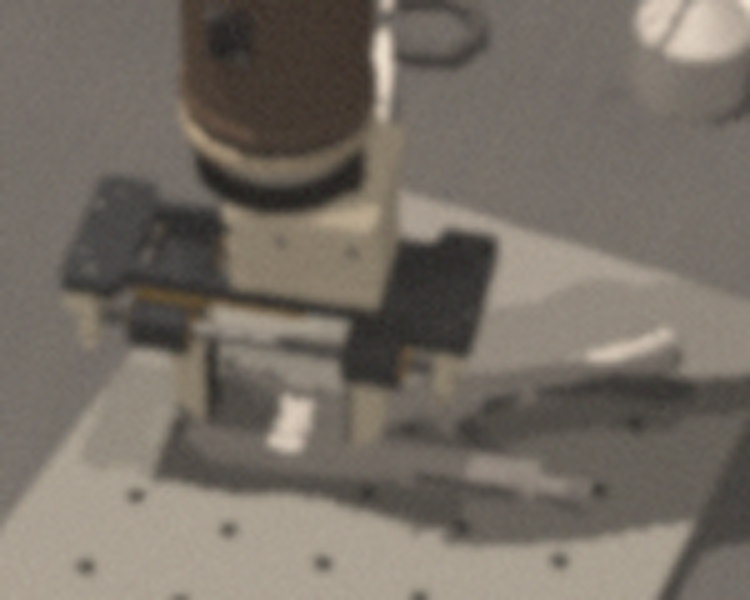

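View pics/t4.png

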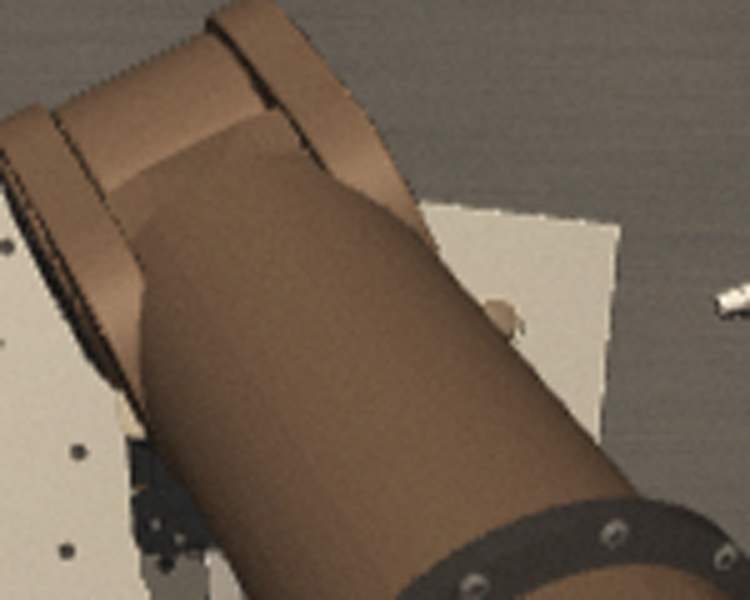

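```bash
python3 -c "
from h import *
s=dict(np.load('side4.npz'))
o=status.observe(); M=R.from_rotvec(o['ee_rot']).as_matrix();p=o['position']
for z in (-.0335,0,.0335): print(z,p+M[:,2]*z,proj(s,p+M[:,2]*z), (proj(s,p+M[:,2]*z)-[220,130])*5)
for q in ((195,412),(365,435),(290,425),(300,400),(240,430),(420,470),(590,490),(500,470)):
  u,v=int(q[0]/5+220),int(q[1]/5+130); print(q,(u,v),rangez(s,u,v).round(4))
crop(s,(245,170,345,245),8,'pics/s4b.png')
"
```

```text
-0.0335 [ 0.54063184 -0.01999091  0.02348603] [[289.75773469 222.64674899]] [[348.78867346 463.23374497]]
0 [ 0.57386171 -0.01574525  0.02347872] [[276.40349786 220.41051903]] [[282.0174893  452.05259517]]
0.0335 [ 0.60709158 -0.01149959  0.02347142] [[263.15187308 218.19147195]] [[215.75936541 440.95735974]]
(195, 412) (259, 212) [0.6118 0.0014 0.0563]
(365, 435) (293, 217) [ 0.5313 -0.0162  0.0507]
(290, 425) (278, 215) [ 0.5723 -0.023   0.0361]
(300, 400) (280, 210) [ 0.5749 -0.044   0.0324]
(240, 430) (268, 216) [ 0.5935 -0.0102  0.0376]
(420, 470) (304, 224) [ 0.5043 -0.0203  0.0319]
(590, 490) (338, 228) [ 0.4252 -0.0437  0.0233]
(500, 470) (320, 224) [ 0.4668 -0.0288  0.0373]
```

View pics/s4b.png

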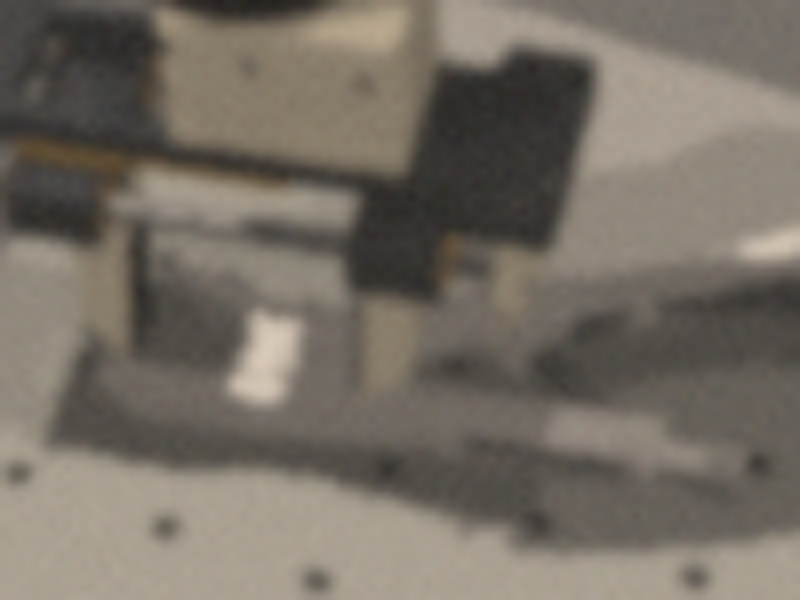

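```bash
python3 -c "
from h import *
s=dict(np.load('side4.npz'))
for u in (257,259,260,292,294):
  print(u)
  for v in range(206,224): print('  ',v,s['pixels'][v,u],rangez(s,u,v).round(4))
"; ls -la pics | head -3
```

```text
257
   206 [137 125 106] [ 6.17e-01 -3.00e-04  7.35e-02]
   207 [137 125 108] [0.616  0.0021 0.0727]
   208 [137 126 109] [ 0.6182 -0.0025  0.0641]
   209 [136 126 108] [0.6159 0.003  0.0668]
   210 [134 123 105] [ 0.6182 -0.0019  0.0578]
   211 [121 113  97] [6.173e-01 4.000e-04 5.690e-02]
   212 [106  97  88] [ 0.6307 -0.0291  0.0198]
   213 [92 85 78] [ 0.6278 -0.0223  0.0239]
   214 [89 84 76] [ 0.6274 -0.021   0.0217]
   215 [91 87 81] [ 0.6199 -0.0042  0.0374]
   216 [98 91 86] [ 0.6197 -0.0034  0.0347]
   217 [99 93 85] [ 0.6196 -0.003   0.0317]
   218 [92 87 80] [ 0.6215 -0.0067  0.0236]
   219 [86 81 73] [ 0.6215 -0.0065  0.0203]
   220 [86 81 74] [ 0.6207 -0.0045  0.0189]
   221 [79 74 69] [0.618  0.0019 0.0228]
   222 [84 79 74] [0.6174 0.0036 0.0212]
   223 [82 76 70] [0.6163 0.0063 0.0208]
259
   206 [134 122 103] [ 0.6125 -0.0021  0.0734]
   207 [133 121 103] [ 0.6138 -0.0047  0.067 ]
   208 [134 122 105] [ 0.6133 -0.0032  0.0652]
   209 [135 122 105] [ 0.6137 -0.0039  0.0609]
   210 [130 121 102] [ 0.6129 -0.0017  0.0598]
   211 [132 119 102] [ 6.124e-01 -3.000e-04  5.
[... 2471 characters left out ...]
106] [ 0.5286 -0.0148  0.0738]
   212 [138 125 107] [ 0.5276 -0.0117  0.0737]
   213 [139 125 108] [ 0.5284 -0.0145  0.0673]
   214 [135 122 104] [ 0.5282 -0.0141  0.0643]
   215 [135 125 106] [ 0.5265 -0.009   0.0666]
   216 [133 122 104] [ 0.5276 -0.0125  0.0593]
   217 [129 118 103] [ 0.5276 -0.0127  0.0556]
   218 [121 113 101] [ 0.5335 -0.0306  0.0321]
   219 [114 106  99] [ 0.5325 -0.0276  0.0319]
   220 [116 107  98] [ 0.5303 -0.0214  0.0353]
   221 [112 104  97] [ 0.5289 -0.0172  0.0366]
   222 [112 104  96] [ 0.5284 -0.016   0.0344]
   223 [111 104  97] [ 0.5285 -0.0163  0.0306]
total 4056
drwxr-xr-x 2 agent agent   4096 Dec  7 02:03 .
drwxr-xr-x 3 agent agent   4096 Dec  7 02:02 ..
```

```bash
python3 -c "
from h import *
st()
print(row(.501,-.0556,.024,156.))
"
```

```text
t 8.33 p [ 0.5739 -0.0157  0.0235] phi 97.28 down -1.0 F [ 0.3 -0.7 -0.6] T [ 0.01 -0.12 -0.01] w 67.2 j [ 0.35  0.64 -0.6   1.85  0.49  0.8  -0.38]
[-6.000e-04 -3.790e-02 -9.670e-02 -9.786e-01 -2.000e-04 -2.000e-04]
```

Emit:
step_arm([
  [-1,0,-0.038,-0.097,-0.98,0,0],
  [-1,0,-0.038,-0.097,-0.98,0,0],
  [-1,0,-0.038,-0.097,-0.98,0,0],
  [-1,0,-0.038,-0.097,-0.98,0,0],
  [-1,0,-0.038,-0.097,-0.98,0,0],
  [-1,0,-0.038,-0.097,-0.98,0,0],
  [-1,0,-0.038,-0.097,-0.98,0,0],
  [-1,0,-0.038,-0.097,-0.98,0,0],
  [-1,0,-0.038,-0.097,-0.98,0,0],
  [-1,0,-0.038,-0.097,-0.98,0,0],
])

```text
clock: 9.17
position: [0.5005, -0.0554, 0.0235]
ee_rot: [-0.894, 1.379, 0.895]
force: [-0.0, 0.5, 0.2]
width: 1.002
```

```bash
python3 -c "
from h import *
st()
print(row(.501,-.0556,.024,189.5))
"
```

```text
t 9.17 p [ 0.5005 -0.0554  0.0235] phi 155.95 down -1.0 F [-0.   0.5  0.2] T [ 0.08 -0.12  0.06] w 92.2 j [ 0.63  0.65 -0.88  2.    0.69  0.81  0.51]
[-7.000e-04 -7.000e-04 -0.000e+00 -5.592e-01  6.000e-04 -3.000e-04]
```

Emit:
step_arm([
  [-1,0,0,0,-0.56,0,0],
  [-1,0,0,0,-0.56,0,0],
  [-1,0,0,0,-0.56,0,0],
  [-1,0,0,0,-0.56,0,0],
  [-1,0,0,0,-0.56,0,0],
  [-1,0,0,0,-0.56,0,0],
  [-1,0.005,0,0,-0.56,0,0],
  [-1,0.01,0,0,-0.56,0,0],
  [-1,0.015,0,0,-0.56,0,0],
  [-1,0.015,0,0,-0.56,0,0],
])

```text
clock: 10.0
position: [0.5002, -0.0557, 0.0106]
ee_rot: [-1.329, 1.128, 1.33]
force: [0.3, -0.2, -0.2]
width: 1.001
```

```bash
python3 -c "
from h import *
st()
d=get('side'); crop(d,(240,170,350,250),7,'pics/s5.png');np.savez('side5.npz',**d)
o=status.observe(); M=R.from_rotvec(o['ee_rot']).as_matrix();p=o['position']
for z in (-.046,.046): print((proj(d,p+M[:,2]*z)-[240,170])*7)
"
```

```text
t 10.0 p [ 0.5002 -0.0557  0.0106] phi -170.57 down -1.0 F [ 0.3 -0.2 -0.2] T [ 0.11 -0.11  0.01] w 92.1 j [ 0.7   0.73 -0.99  2.01  0.82  0.87  0.98]
[[507.69738175 260.63390511]]
[[468.43189349 447.20533434]]
```

View pics/s5.png

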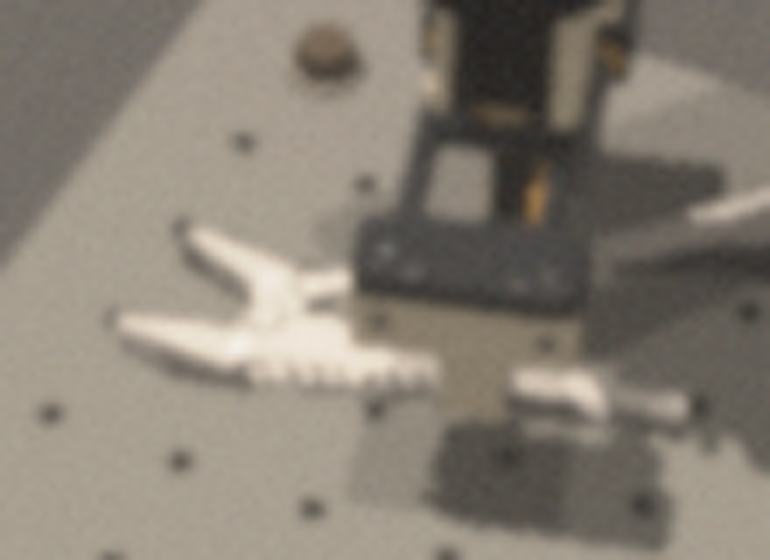

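Emit:
step_arm([
  [-1,0.005,0,0,0,0,0],
  [-1,0.01,0,0,0,0,0],
  [-1,0.0125,0,0,0,0,0],
  [-1,0.0125,0,0,0,0,0],
])

```text
clock: 10.38
position: [0.5005, -0.0557, 0.001]
ee_rot: [-1.33, 1.127, 1.331]
force: [0.2, -0.1, -0.4]
width: 0.998
```

Emit:
step_arm([
  [-1,0.0015,0,0,0,0,0],
  [-1,0.003,0,0,0,0,0],
  [-1,0.004,0,0,0,0,0],
  [-1,0.004,0,0,0,0,0],
])

```text
clock: 10.72
position: [0.5009, -0.0557, -0.0012]
ee_rot: [-1.331, 1.126, 1.33]
force: [-1.4, -1.0, 6.8]
width: 1.0
```

```bash
python3 -c "
from h import *
st()
d=get('side'); crop(d,(240,170,350,250),7,'pics/s6.png');np.savez('side5.npz',**d)
for u in (306,308,310):
  for v in range(224,240): print(u,v,d['pixels'][v,u],rangez(d,u,v).round(4))
"
```

```text
t 10.72 p [ 0.5009 -0.0557 -0.0012] phi -170.48 down -1.0 F [-1.4 -1.   6.8] T [ 0.04  0.31 -0.01] w 92.0 j [ 0.68  0.74 -0.97  2.02  0.84  0.85  0.96]
306 224 [138 125 108] [0.4843 0.0302 0.091 ]
306 225 [134 123 105] [0.4912 0.0068 0.0611]
306 226 [135 125 105] [0.4902 0.0095 0.0607]
306 227 [135 122 105] [0.4902 0.0093 0.0571]
306 228 [136 125 105] [0.4908 0.007  0.051 ]
306 229 [135 125 106] [0.4909 0.0061 0.0465]
306 230 [134 124 105] [0.491  0.0054 0.0423]
306 231 [130 120 103] [0.4904 0.007  0.0406]
306 232 [118 108  94] [0.4903 0.0068 0.0369]
306 233 [100  93  83] [ 0.4924 -0.0005  0.0247]
306 234 [89 81 75] [ 0.4923 -0.0006  0.0211]
306 235 [84 81 75] [ 4.92e-01 -1.00e-04  1.82e-02]
306 236 [85 80 74] [0.4896 0.0079 0.024 ]
306 237 [85 82 76] [0.4885 0.0112 0.0243]
306 238 [84 81 73] [0.4878 0.0131 0.023 ]
306 239 [82 78 71] [0.4869 0.0158 0.0227]
308 224 [138 127 110] [0.4803 0.0278 0.09  ]
308 225 [136 125 106] [0.4861 0.0076 0.0638]
308 226 [136 124 106] [0.4861 0.0071 0.0599]
308 227 [136 124 106] [0.4858 0.0076 0.057 ]
308 228 [135 125 107] [0.4857 0.0075 0.0534]
308 22
[... 496 characters left out ...]
 [136 125 106] [0.4756 0.0278 0.0918]
310 225 [132 121 105] [0.4759 0.0263 0.0868]
310 226 [131 119 102] [0.4815 0.0063 0.0607]
310 227 [130 120 103] [0.4822 0.0032 0.0539]
310 228 [130 122 103] [0.4814 0.0055 0.053 ]
310 229 [128 118 101] [0.4813 0.0055 0.0495]
310 230 [131 120 103] [0.4817 0.0037 0.044 ]
310 231 [128 117 101] [0.4809 0.006  0.0432]
310 232 [117 110  94] [0.481  0.0053 0.0389]
310 233 [100  92  82] [ 0.4843 -0.007   0.0211]
310 234 [81 77 68] [ 0.4835 -0.0048  0.0201]
310 235 [77 72 66] [0.4815 0.002  0.0245]
310 236 [78 74 67] [0.4814 0.0019 0.0208]
310 237 [81 75 69] [0.48   0.0063 0.0224]
310 238 [83 81 73] [0.479  0.0094 0.0225]
310 239 [80 77 70] [0.4792 0.0082 0.0175]
```

View pics/s6.png

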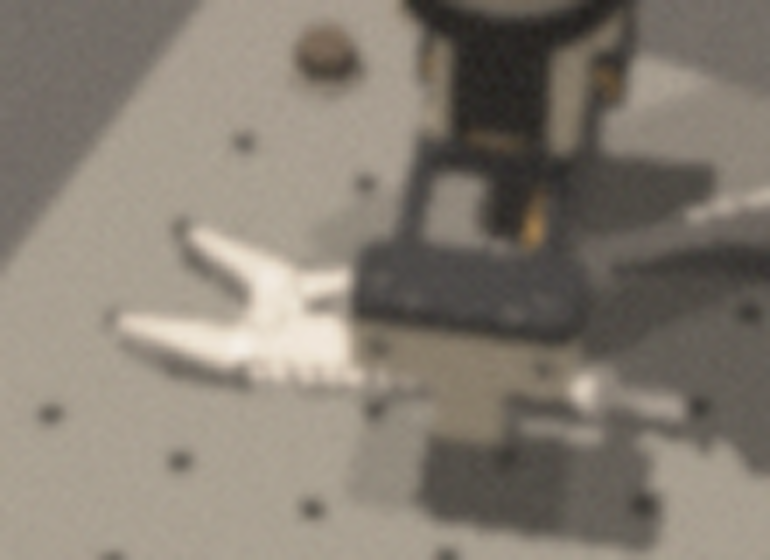

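Emit:
step_arm([
  [-1,-0.005,0,0,0,0,0],
  [-0.8,-0.005,0,0,0,0,0],
  [-0.6,-0.005,0,0,0,0,0],
  [-0.5,-0.005,0,0,0,0,0],
  [-0.46,-0.005,0,0,0,0,0],
  [-0.46,-0.005,0,0,0,0,0],
], newtons=20)

```text
clock: 11.27
position: [0.5007, -0.055, 0.0022]
ee_rot: [-1.33, 1.125, 1.331]
force: [0.2, 3.1, -0.3]
width: 0.742
```

```bash
python3 -c "
from h import *
st()
d=get('side'); crop(d,(240,170,350,250),7,'pics/s7.png')
"
```

```text
t 11.27 p [ 0.5007 -0.055   0.0022] phi -170.44 down -1.0 F [ 0.2  3.1 -0.3] T [ 0.63 -0.13  0.2 ] w 68.3 j [ 0.69  0.74 -0.98  2.01  0.83  0.86  0.97]
```

View pics/s7.png

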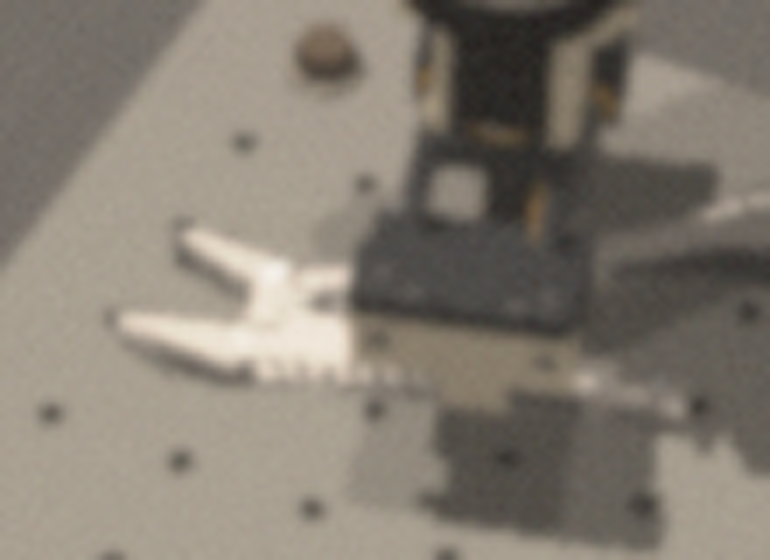

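Emit:
step_arm([
  [-0.44,0,-0.01,0.01,0,0,0],
  [-0.44,0,-0.022,0.022,0.02,0,0],
  [-0.44,0,-0.036,0.036,0.06,0,0],
  [-0.44,0,-0.05,0.05,0.12,0,0],
  [-0.44,0,-0.062,0.062,0.2,0,0],
  [-0.44,0,-0.072,0.07,0.28,0,0],
  [-0.44,0,-0.072,0.07,0.36,0,0],
  [-0.44,0,-0.072,0.07,0.44,0,0],
  [-0.44,0,-0.072,0.07,0.52,0,0],
  [-0.44,0,-0.072,0.07,0.6,0,0],
  [-0.44,0,-0.072,0.07,0.66,0,0],
  [-0.44,0,-0.072,0.07,0.68,0,0],
])

```text
clock: 12.32
position: [0.5483, 0.0092, 0.0021]
ee_rot: [-0.797, 1.42, 0.796]
force: [0.9, 1.3, -3.2]
width: 0.723
```

```bash
python3 -c "
from h import *
st()
d=get('side'); crop(d,(220,130,370,250),5,'pics/s8.png')
"
```

```text
t 12.32 p [0.5483 0.0092 0.0021] phi 148.57 down -1.0 F [ 0.9  1.3 -3.2] T [ 0.16 -0.25  0.13] w 66.5 j [ 0.44  0.71 -0.8   1.91  0.7   0.82  0.28]
```

View pics/s8.png

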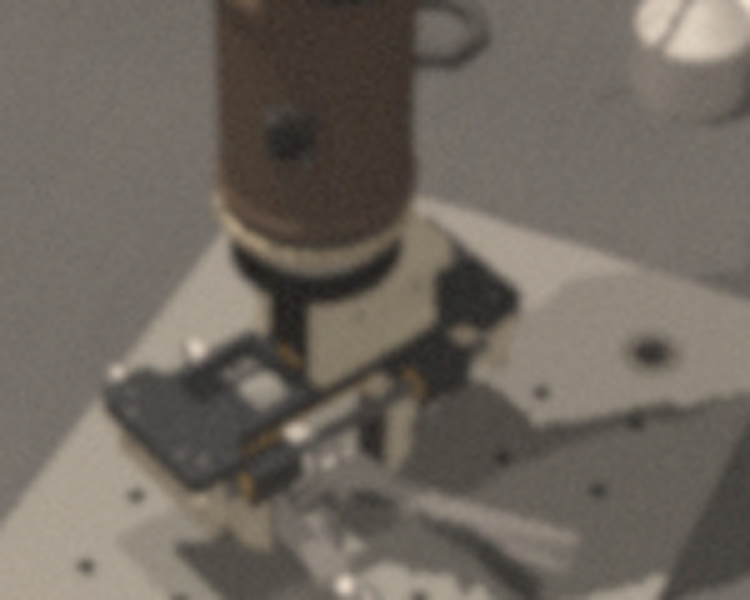

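```bash
python3 -c "
from h import *
q=tcp_for(-85,78,-6); print(q,row(*q,.002,-85+180+1.8))
"
```

```text
[ 0.57394642 -0.0128623 ] [ 2.000e-04 -4.170e-02 -6.800e-03  8.637e-01 -5.000e-04  2.000e-04]
```

Emit:
step_arm([
  [-0.44,0,0,0,0.04,0,0],
  [-0.44,0,0,0,0.12,0,0],
  [-0.44,0,0,0,0.2,0,0],
  [-0.44,0,0,0,0.28,0,0],
  [-0.44,0,0,0,0.36,0,0],
  [-0.44,0,0,0,0.44,0,0],
  [-0.44,0,-0.004,0,0.52,0,0],
  [-0.44,0,-0.012,-0.002,0.6,0,0],
  [-0.44,0,-0.022,-0.004,0.68,0,0],
  [-0.44,0,-0.032,-0.006,0.76,0,0],
  [-0.44,0,-0.041,-0.007,0.84,0,0],
  [-0.44,0,-0.041,-0.007,0.864,0,0],
])

```text
clock: 13.37
position: [0.5744, -0.0137, 0.0021]
ee_rot: [-0.092, 1.568, 0.091]
force: [1.6, -0.8, -2.6]
width: 0.722
```

```bash
python3 -c "
from h import *
st()
d=get('side'); crop(d,(220,130,370,250),5,'pics/s9.png');np.savez('side9.npz',**d)
d=get('top'); crop(d,(240,130,390,250),5,'pics/t9.png')
"
```

```text
t 13.37 p [ 0.5744 -0.0137  0.0021] phi 96.69 down -1.0 F [ 1.6 -0.8 -2.6] T [-0.18 -0.43  0.22] w 66.4 j [ 0.33  0.67 -0.58  1.86  0.51  0.76 -0.41]
```

View pics/s9.png

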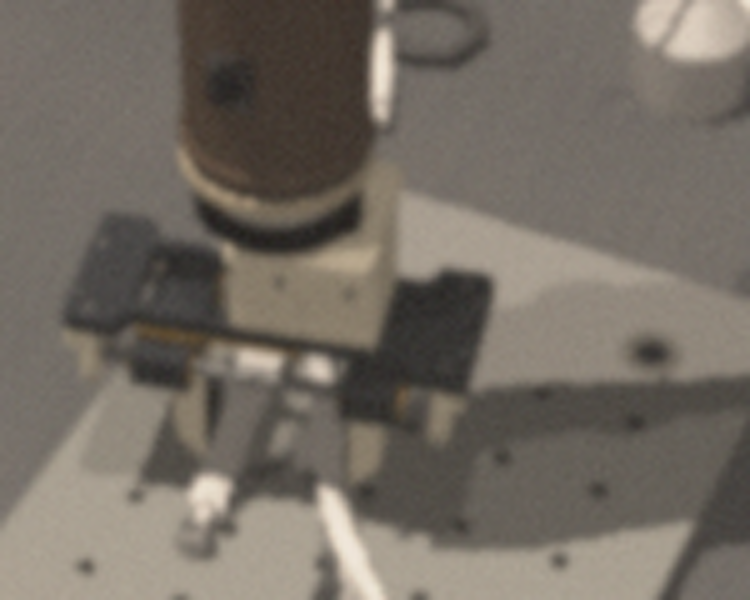

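View pics/t9.png

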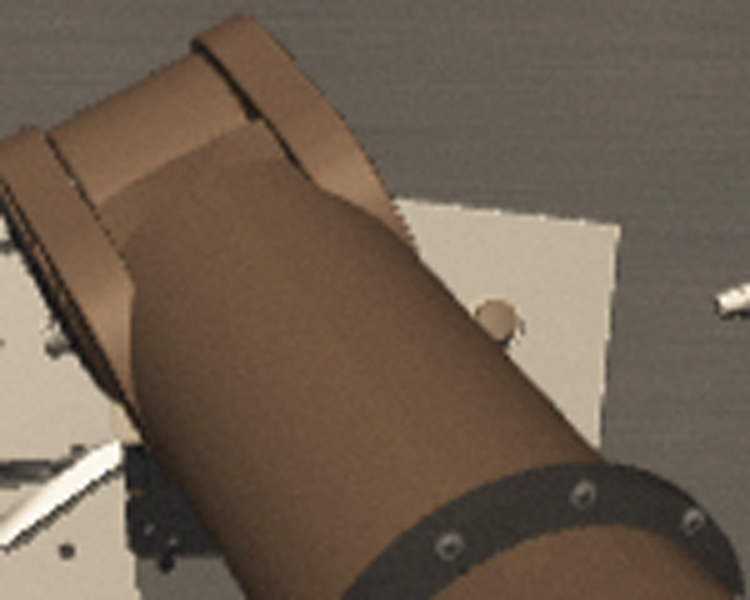

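```bash
python3 -c "
from h import *
s=dict(np.load('side9.npz')); d=get('top'); np.savez('top9.npz',**d)
o=status.observe(); M=R.from_rotvec(o['ee_rot']).as_matrix();p=o['position'][:2]
fw=-M[:2,1]; lf=M[:2,2]
def rep(n,w): print(n,w.round(4),'fwd',((w[:2]-p)@fw*1e3).round(1),'left',((w[:2]-p)@lf*1e3).round(1))
for n,q,z in (('knob end side',(259,239),.030),('handle end',(261.5,227),.035),('handle end R',(264.5,226),.035)): rep(n,cast(s,q,z)[0])
for n,q,z in (('knob end top',(251,198.5),.030),): rep(n,cast(d,q,z)[0])
# earlier: original picture in edge frame
t0=dict(np.load('top0.npz'))
crop(s,(245,195,310,255),10,'pics/s9b.png'); crop(d,(235,175,290,245),8,'pics/t9b.png')
"
```

```text
knob end side [0.5891 0.06   0.03  ] fwd -70.5 left 24.7
handle end [0.5959 0.0267 0.035 ] fwd -36.6 left 27.4
handle end R [0.5903 0.0212 0.035 ] fwd -31.9 left 21.2
knob end top [0.5856 0.0533 0.03  ] fwd -64.3 left 20.4
```

View pics/s9b.png

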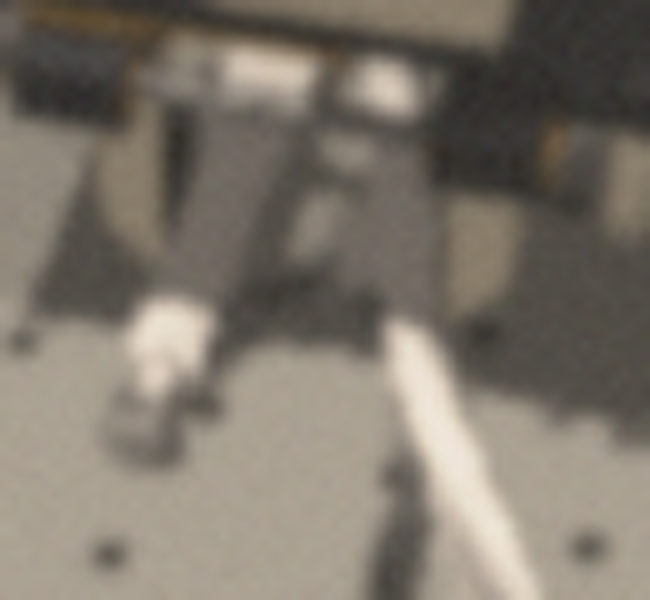

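View pics/t9b.png

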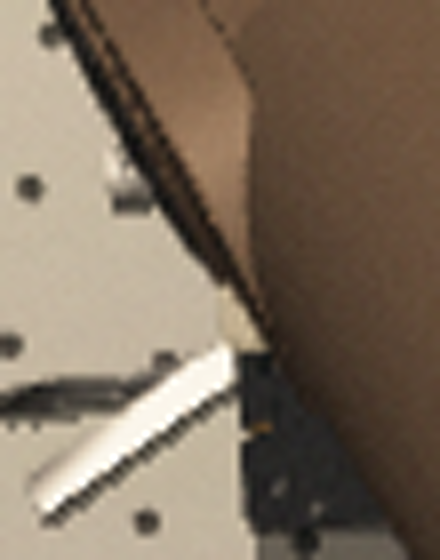

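```bash
python3 -c "
from h import *
s=dict(np.load('side9.npz')); d=dict(np.load('top9.npz'))
o=status.observe(); M=R.from_rotvec(o['ee_rot']).as_matrix();p=o['position'][:2]
fw=-M[:2,1]; lf=M[:2,2]
def rep(n,w): print(n,w.round(4),'fwd',((w[:2]-p)@fw*1e3).round(1),'left',((w[:2]-p)@lf*1e3).round(1))
A={}
for n,q,z in (('L0',(207,110),.035),('L1',(172,235),.035),('L2',(135,315),.035),('R0',(290,130),.035),('R1',(250,240),.035),('R2',(213,315),.035),('knobend',(145,440),.030)):
  w=cast(s,np.array(q)/10+[245,195],z)[0]; A[n]=w[:2]; rep(n,w)
for a,b in (('L0','L1'),('L0','L2'),('R0','R1'),('R0','R2')):
  v=A[a]-A[b]; print(a,b,np.degrees(np.arctan2(v[1],v[0])))
rep('knob top',cast(d,(248.5,197.8),.03)[0])
"
```

```text
L0 [ 0.6122 -0.0423  0.035 ] fwd 33.9 left 35.1
L1 [6.046e-01 2.000e-04 3.500e-02] fwd -9.3 left 32.8
L2 [0.6032 0.0277 0.035 ] fwd -36.7 left 34.8
R0 [ 0.5904 -0.043   0.035 ] fwd 31.8 left 13.4
R1 [ 0.5862 -0.0048  0.035 ] fwd -6.6 left 13.9
R2 [0.5857 0.0212 0.035 ] fwd -32.5 left 16.6
knobend [0.5879 0.0596 0.03  ] fwd -70.3 left 23.5
L0 L1 -79.88854204391183
L0 L2 -82.68327480733586
R0 R1 -83.80135664476651
R0 R2 -85.81362788480142
knob top [0.5872 0.0596 0.03  ] fwd -70.4 left 22.8
```

```bash
python3 -c "
from h import *
q=tcp_for(-40,70,-6,-78.5,-20.2); print(q,row(*q,.002,-41+180))
"
```

```text
[ 0.47911482 -0.08142387] [ 2.000e-04 -7.040e-02 -1.272e-01 -6.992e-01 -7.000e-04  4.000e-04]
```

Emit:
step_arm([
  [-0.44,0,0.01,-0.01,-0.03,0,0],
  [-0.44,0,0.014,-0.025,-0.09,0,0],
  [-0.44,0,0.012,-0.04,-0.16,0,0],
  [-0.44,0,0.006,-0.055,-0.23,0,0],
  [-0.44,0,-0.004,-0.07,-0.3,0,0],
  [-0.44,0,-0.015,-0.085,-0.37,0,0],
  [-0.44,0,-0.028,-0.1,-0.44,0,0],
  [-0.44,0,-0.042,-0.112,-0.51,0,0],
  [-0.44,0,-0.054,-0.12,-0.58,0,0],
  [-0.44,0,-0.064,-0.125,-0.64,0,0],
  [-0.44,0,-0.07,-0.127,-0.69,0,0],
  [-0.44,0,-0.07,-0.127,-0.7,0,0],
])

```text
clock: 14.52
position: [0.4774, -0.0816, 0.0019]
ee_rot: [-0.67, 1.468, 0.67]
force: [-1.6, -1.5, -3.2]
width: 0.722
```

```bash
python3 -c "
from h import *
st()
d=get('side'); crop(d,(240,150,340,230),8,'pics/s10.png');np.savez('side10.npz',**d)
"
```

```text
t 14.52 p [ 0.4774 -0.0816  0.0019] phi 139.11 down -1.0 F [-1.6 -1.5 -3.2] T [-0.41  0.16 -0.05] w 66.4 j [ 0.63  0.63 -0.78  2.07  0.68  0.72  0.27]
```

View pics/s10.png

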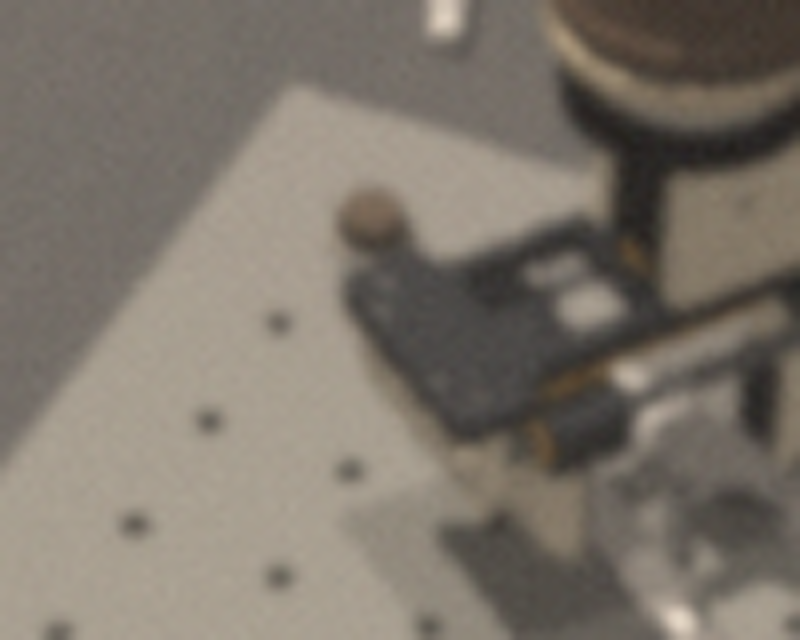

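```bash
python3 -c "
from h import *
q=tcp_for(-5,70,-6,-78.5,-20.2); print(q,row(*q,.002,-6+180))
print(row(.447,-.122,.002,157))
"
```

```text
[ 0.45282748 -0.16720334] [ 2.000e-04 -4.710e-02 -1.019e-01 -5.835e-01 -1.100e-03 -1.400e-03]
[ 1.000e-04 -4.500e-03 -6.400e-02 -3.002e-01 -1.300e-03 -1.200e-03]
```

Emit:
step_arm([
  [-0.44,0,0.004,-0.012,-0.04,0,0],
  [-0.44,0,0.004,-0.028,-0.1,0,0],
  [-0.44,0,0.001,-0.046,-0.2,0,0],
  [-0.44,0,-0.005,-0.064,-0.3,0,0],
  [-0.44,0,-0.014,-0.076,-0.37,0,0],
  [-0.44,0,-0.024,-0.086,-0.44,0,0],
  [-0.44,0,-0.035,-0.094,-0.51,0,0],
  [-0.44,0,-0.043,-0.1,-0.56,0,0],
  [-0.44,0,-0.047,-0.102,-0.583,0,0],
  [-0.44,0,-0.047,-0.102,-0.583,0,0],
])

```text
clock: 15.4
position: [0.4541, -0.1668, 0.0021]
ee_rot: [-1.13, 1.258, 1.13]
force: [-0.4, -0.4, -4.7]
width: 0.724
```

```bash
python3 -c "
from h import *
st()
d=get('side'); crop(d,(250,150,350,230),8,'pics/s11.png');np.savez('side11.npz',**d)
"
```

```text
t 15.4 p [ 0.4541 -0.1668  0.0021] phi 173.88 down -1.0 F [-0.4 -0.4 -4.7] T [-0.28 -0.19 -0.13] w 66.6 j [ 0.91  0.69 -0.93  2.06  0.79  0.79  0.95]
```

View pics/s11.png

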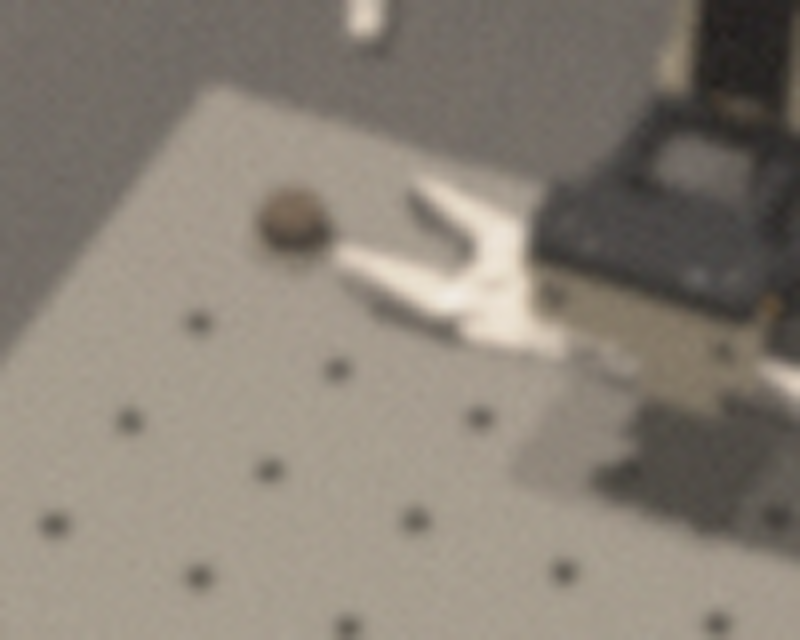

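```bash
cat > m.py <<'E'
from h import *
def tips(d,box,sc,pts):
    o=status.observe(); M=R.from_rotvec(o['ee_rot']).as_matrix();p=o['position'][:2]
    fw=-M[:2,1]; lf=M[:2,2]
    for n,q,z in pts:
        w=cast(d,np.array(q)/sc+box,z)[0]
        print(n,w.round(4),'fwd',((w[:2]-p)@fw*1e3).round(1),'left',((w[:2]-p)@lf*1e3).round(1))
E
python3 -c "
from m import *
d=dict(np.load('side11.npz'))
P=[]
for z in (.028,.034): P+=[('fixtip',(336,252),z),('movtip',(415,182),z)]
tips(d,[250,150],8,P+[('bolt',(292,212),.034),('boltlow',(293,240),.022)])
"
```

```text
fixtip [ 0.5831 -0.1562  0.028 ] fwd 127.2 left 24.0
movtip [ 0.5698 -0.1976  0.028 ] fwd 118.4 left -18.5
fixtip [ 0.581  -0.1501  0.034 ] fwd 124.4 left 29.9
movtip [ 0.5678 -0.1912  0.034 ] fwd 115.7 left -12.4
bolt [ 0.601  -0.1633  0.034 ] fwd 145.7 left 18.9
boltlow [ 0.6005 -0.1629  0.022 ] fwd 145.2 left 19.2
```

Emit:
step_arm([
  [-0.44,0.002,0,0.003,0,0,0],
  [-0.44,0.002,0,0.006,0,0,0],
  [-0.44,0.002,-0.006,0.006,0,0,0],
  [-0.44,0.002,-0.012,0.006,0,0,0],
  [-0.44,0.002,-0.018,0.006,0,0,0],
  [-0.44,0.002,-0.024,0.006,0,0,0],
  [-0.44,0.002,-0.024,0.006,0,0,0],
])

```text
clock: 16.03
position: [0.4728, -0.1629, 0.0009]
ee_rot: [-1.13, 1.26, 1.131]
force: [-5.2, -0.3, 0.9]
width: 0.719
```

```bash
python3 -c "
from m import *
st()
d=get('side'); crop(d,(250,150,350,230),8,'pics/s12.png');np.savez('side12.npz',**d)
"
```

```text
t 16.03 p [ 0.4728 -0.1629  0.0009] phi 173.88 down -1.0 F [-5.2 -0.3  0.9] T [-0.1   0.97  0.  ] w 66.2 j [ 0.88  0.71 -0.92  2.02  0.79  0.82  0.95]
```

View pics/s12.png

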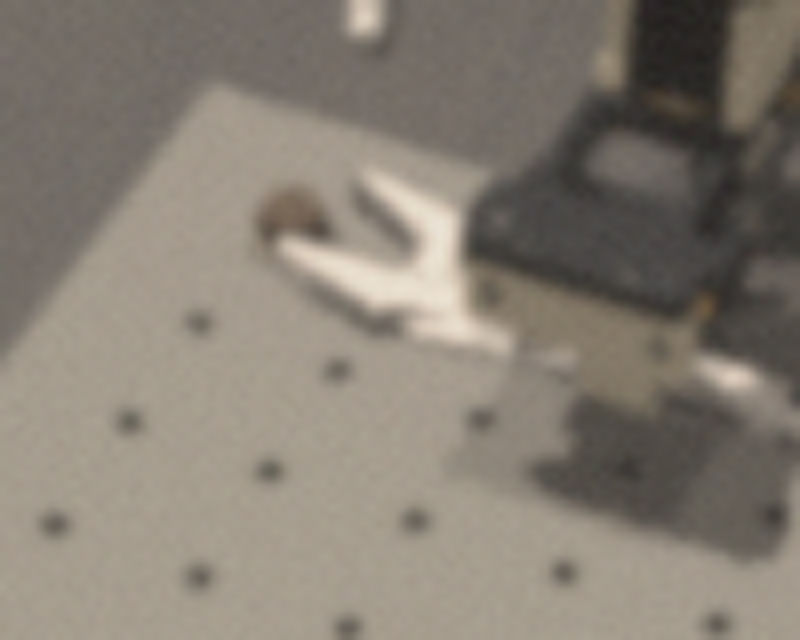

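```bash
python3 -c "
from m import *
d=dict(np.load('side12.npz'))
tips(d,[250,150],8,[('fixtip',(276,236),.034),('fixinner',(345,262),.035),('movtip',(362,170),.034),('crotch',(418,250),.035),('bolt',(292,212),.034)])
"
```

```text
fixtip [ 0.602  -0.1506  0.034 ] fwd 127.1 left 26.0
fixinner [ 0.5763 -0.1456  0.035 ] fwd 101.1 left 28.2
movtip [ 0.5862 -0.1908  0.034 ] fwd 115.7 left -15.7
crotch [ 0.5559 -0.1592  0.035 ] fwd 82.2 left 12.5
bolt [ 0.601  -0.1633  0.034 ] fwd 127.5 left 13.2
```

```bash
python3 -c "
from m import *
d=dict(np.load('side12.npz'))
crop(d,(278,165,318,197),18,'pics/s12b.png')
"
```

```text
(no output)
```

View pics/s12b.png

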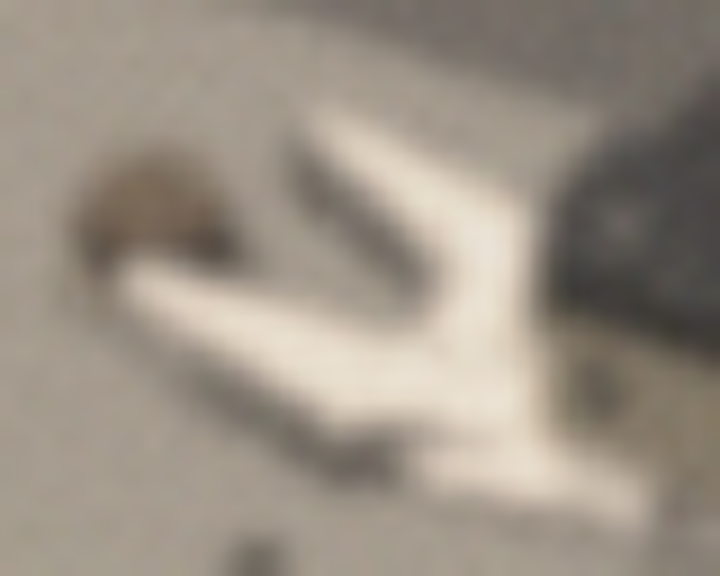

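```bash
python3 -c "
from m import *
d=dict(np.load('side12.npz'))
tips(d,[278,165],18,[('f0',(135,262),.036),('f1',(230,282),.036),('f2',(330,302),.036),('f3',(430,318),.036),('m0',(305,120),.036),('m1',(370,200),.036),('m2',(430,262),.036),('bolt',(152,205),.034)])
"
```

```text
f0 [ 0.5987 -0.1492  0.036 ] fwd 123.7 left 27.0
f1 [ 0.5844 -0.15    0.036 ] fwd 109.5 left 24.7
f2 [ 0.5694 -0.151   0.036 ] fwd 94.7 left 22.1
f3 [ 0.5548 -0.1527  0.036 ] fwd 80.4 left 18.8
m0 [ 0.5857 -0.1868  0.036 ] fwd 114.8 left -11.8
m1 [ 0.5711 -0.1736  0.036 ] fwd 98.8 left -0.2
m2 [ 0.5586 -0.164   0.036 ] fwd 85.4 left 8.0
bolt [ 0.6013 -0.1637  0.034 ] fwd 127.8 left 12.9
```

```bash
python3 -c "
from m import *
d=dict(np.load('side12.npz'))
crop(d,(270,150,400,245),6,'pics/s12c.png')
d=get('top'); np.savez('top12.npz',**d); crop(d,(280,170,400,290),5,'pics/t12.png')
"
```

```text
(no output)
```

View pics/s12c.png

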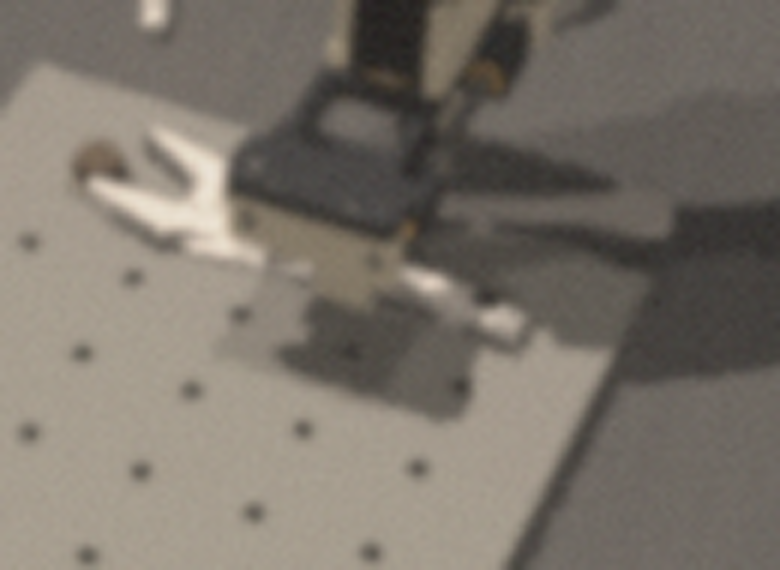

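View pics/t12.png

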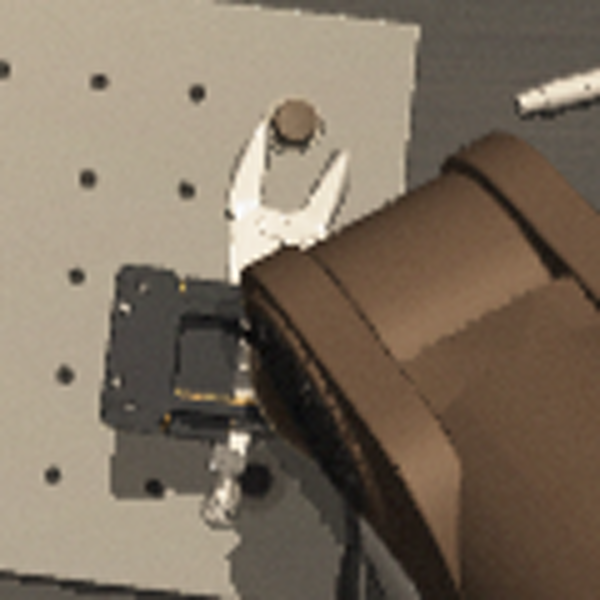

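```bash
cat >> m.py <<'E'
def pose(tip,knob,ky=5.5,ty=9.5):
    "pliers pose from fixed-jaw tip and knob-end world xy"
    v=tip-knob; a=np.arctan2(v[1],v[0])-np.arctan2(ty-ky,50+149)
    ex=np.array([np.cos(a),np.sin(a)]);ey=np.array([-ex[1],ex[0]])
    org=(tip+knob)/2-(-49.5e-3)*ex-(ty+ky)/2e3*ey
    return np.degrees(a),org,ex,ey
def report(tip,knob):
    a,org,ex,ey=pose(tip,knob); o=status.observe(); p=o['position'][:2]
    print('theta',a.round(2),'org',org.round(4),'len',(np.linalg.norm(tip-knob)*1e3).round(1),'(199)')
    f=lambda w:np.array([(w-org)@ex,(w-org)@ey])*1e3
    print('TCP in pliers',f(p).round(1)); return f
E
python3 -c "
from m import *
d=dict(np.load('top12.npz'))
B=[280,170]
tip=cast(d,np.array((271,120))/5+B,.035)[0][:2]; knob=cast(d,np.array((217,520))/5+B,.03)[0][:2]; mt=cast(d,np.array((345,153))/5+B,.035)[0][:2]; b=cast(d,np.array((297,122))/5+B,.034)[0][:2]
print(tip,knob,b)
f=report(tip,knob); print('bolt',f(b),'movtip',f(mt))
# same for original
d=dict(np.load('top0.npz'));B=[250,170]
t0=cast(d,np.array((128,80))/5+B,.035)[0][:2]; k0=cast(d,np.array((183,472))/5+B,.03)[0][:2]
print(pose(t0,k0)[0])
"
```

```text
[ 0.60123374 -0.15465526] [ 0.40275185 -0.13022982] [ 0.60070049 -0.1678186 ]
theta -8.17 org [ 0.5499 -0.1569] len 200.0 (199)
TCP in pliers [-75.4 -16.9]
bolt [51.81154748 -3.59615434] movtip [ 40.10214699 -29.45201725]
8.180453774271493
```

Emit:
step_arm([
  [-0.44,0,0,0.003,0,0,0],
  [-0.44,0,0,0.003,0,0,0],
  [-0.44,0,-0.006,0.003,0,0,0],
  [-0.44,0,-0.012,0.003,0,0,0],
  [-0.44,0,-0.018,0.003,0,0,0],
  [-0.44,0,-0.018,0.003,0,0,0],
])

```text
clock: 16.63
position: [0.4881, -0.1625, 0.0008]
ee_rot: [-1.13, 1.258, 1.13]
force: [-3.9, 0.1, 1.9]
width: 0.723
```

```bash
python3 -c "
from m import *
st()
d=get('top'); np.savez('top13.npz',**d); crop(d,(280,170,400,290),5,'pics/t13.png')
"
```

```text
t 16.63 p [ 0.4881 -0.1625  0.0008] phi 173.87 down -1.0 F [-3.9  0.1  1.9] T [-0.12  0.78 -0.08] w 66.5 j [ 0.86  0.72 -0.92  1.99  0.79  0.83  0.95]
```

View pics/t13.png

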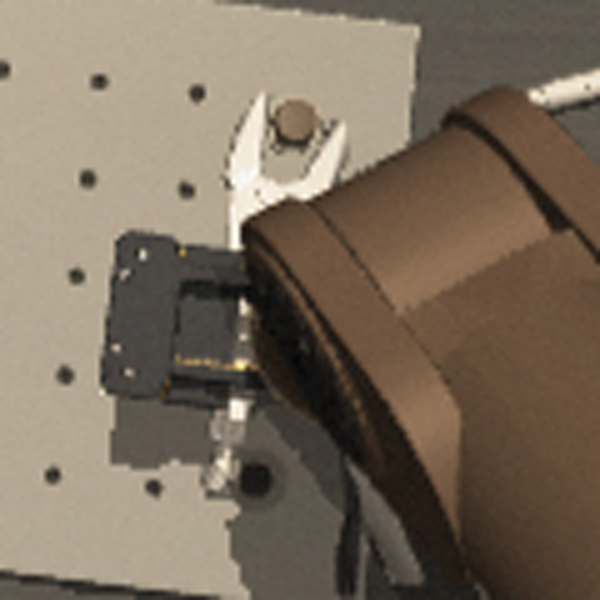

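```bash
cat >> m.py <<'E'
def topmeas(d,B,sc,tip,knob,bolt):
    c=lambda q,z:cast(d,np.array(q)/sc+B,z)[0][:2]
    f=report(c(tip,.035),c(knob,.03)); print('bolt',f(c(bolt,.034)).round(1), 'world', c(bolt,.034).round(4))
E
python3 -c "
from m import *
topmeas(dict(np.load('top13.npz')),[280,170],5,(265,94),(215,492),(296.5,121))"
```

```text
theta -7.62 org [ 0.5634 -0.1543] len 199.3 (199)
TCP in pliers [-73.5 -18.1]
bolt [39.2 -8.1] world [ 0.6012 -0.1676]
```

Emit:
step_arm([
  [-0.44,0,-0.005,0,0,0,0],
  [-0.44,0,-0.009,-0.001,0,0,0],
  [-0.44,0,-0.013,-0.001,0,0,0],
  [-0.44,0,-0.013,-0.001,0,0,0],
])

```text
clock: 17.02
position: [0.498, -0.1644, 0.0007]
ee_rot: [-1.13, 1.258, 1.131]
force: [-4.5, 0.8, 2.1]
width: 0.724
```

```bash
python3 -c "
from m import *
st()
d=get('top'); np.savez('top14.npz',**d); crop(d,(280,160,400,280),5,'pics/t14.png')
"
```

```text
t 17.02 p [ 0.498  -0.1644  0.0007] phi 173.88 down -1.0 F [-4.5  0.8  2.1] T [ 0.11  0.93 -0.02] w 66.6 j [ 0.85  0.74 -0.91  1.97  0.79  0.85  0.96]
```

View pics/t14.png

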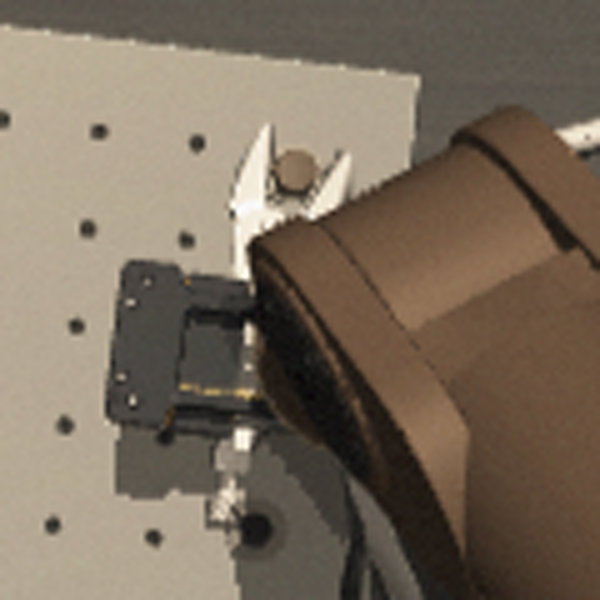

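```bash
python3 -c "
from m import *
topmeas(dict(np.load('top14.npz')),[280,160],5,(268,126),(218,528),(296.5,170.5))
for th in (-25,-45,-65):
  pass
"
```

```text
theta -7.55 org [ 0.5714 -0.1557] len 201.6 (199)
TCP in pliers [-71.6 -18.3]
bolt [31.3 -7.8] world [ 0.6015 -0.1676]
```

```bash
cat >> m.py <<'E'
def arc(bolt,fwd,left,psis,z=None):
    "rows (x,y,z,rx) bringing tool heading psi (deg, =phi-180) with the bolt at tool (fwd,left) m"
    o=status.observe(); M=R.from_rotvec(o['ee_rot']).as_matrix(); p=o['position']; 
    for ps in psis:
        t=np.radians(ps); fw=np.array([np.cos(t),np.sin(t)]); lf=np.array([-fw[1],fw[0]])
        q=bolt-fwd*fw-left*lf
        r=row(*q,p[2] if z is None else z,ps+180); print(ps,r)
E
python3 -c "
from m import *
b=np.array([.6015,-.1674])
arc(b,.101,.0095,(-11,-16,-21,-26,-31,-36,-41,-46,-51,-56,-61,-64))
"
```

```text
-11 [ 0.     -0.0021  0.009   0.0813  0.0002 -0.0005]
-16 [ 0.     -0.0025  0.0201  0.1646  0.0002 -0.0005]
-21 [ 0.00e+00 -3.90e-03  3.11e-02  2.48e-01  2.00e-04 -6.00e-04]
-26 [ 0.000e+00 -6.200e-03  4.190e-02  3.313e-01  2.000e-04 -6.000e-04]
-31 [ 0.000e+00 -9.400e-03  5.250e-02  4.146e-01  1.000e-04 -6.000e-04]
-36 [ 0.00e+00 -1.35e-02  6.27e-02  4.98e-01  1.00e-04 -6.00e-04]
-41 [ 0.000e+00 -1.860e-02  7.260e-02  5.813e-01  1.000e-04 -6.000e-04]
-46 [ 0.000e+00 -2.440e-02  8.200e-02  6.646e-01  1.000e-04 -6.000e-04]
-51 [ 0.00e+00 -3.11e-02  9.08e-02  7.48e-01  0.00e+00 -6.00e-04]
-56 [ 0.000e+00 -3.850e-02  9.900e-02  8.313e-01  0.000e+00 -6.000e-04]
-61 [ 0.000e+00 -4.660e-02  1.066e-01  9.146e-01 -0.000e+00 -6.000e-04]
-64 [ 0.000e+00 -5.170e-02  1.107e-01  9.646e-01 -0.000e+00 -6.000e-04]
```

Emit:
step_arm([
  [-0.44,-0.001,-0.002,0.009,0.081,0,0],
  [-0.44,-0.001,-0.0025,0.02,0.165,0,0],
  [-0.44,-0.001,-0.004,0.031,0.248,0,0],
  [-0.44,-0.001,-0.006,0.042,0.331,0,0],
  [-0.44,-0.001,-0.0095,0.0525,0.415,0,0],
  [-0.44,-0.001,-0.0135,0.0625,0.498,0,0],
])

```text
clock: 17.57
position: [0.5148, -0.1159, 0.0013]
ee_rot: [-0.731, 1.443, 0.731]
force: [0.2, -0.8, -4.9]
width: 0.726
```

```bash
python3 -c "
from m import *
st()
b=np.array([.6015,-.1674])
arc(b,.101,.0095,(-41,-46,-51,-56,-61,-65))
"
```

```text
t 17.57 p [ 0.5148 -0.1159  0.0013] phi 143.73 down -1.0 F [ 0.2 -0.8 -4.9] T [-0.12  0.01 -0.09] w 66.8 j [ 0.68  0.68 -0.79  1.96  0.69  0.78  0.42]
-41 [0.     0.0014 0.0107 0.0788 0.0007 0.0003]
-46 [0.     0.001  0.0218 0.1621 0.0007 0.0002]
-51 [ 0.000e+00 -3.000e-04  3.280e-02  2.454e-01  7.000e-04  2.000e-04]
-56 [ 0.000e+00 -2.600e-03  4.360e-02  3.288e-01  7.000e-04  2.000e-04]
-61 [ 0.000e+00 -5.800e-03  5.420e-02  4.121e-01  8.000e-04  1.000e-04]
-65 [ 0.000e+00 -9.000e-03  6.240e-02  4.788e-01  8.000e-04  1.000e-04]
```

Emit:
step_arm([
  [-0.44,0,0.001,0.0105,0.08,0,0],
  [-0.44,0,0.001,0.022,0.162,0,0],
  [-0.44,0,0,0.033,0.245,0,0],
  [-0.44,0,-0.0025,0.0435,0.329,0,0],
  [-0.44,0,-0.006,0.054,0.412,0,0],
  [-0.44,0,-0.009,0.0625,0.479,0,0],
  [-0.44,0,-0.009,0.0625,0.479,0,0],
])

```text
clock: 18.15
position: [0.5514, -0.0784, 0.0016]
ee_rot: [-0.343, 1.541, 0.345]
force: [0.1, 1.0, -4.2]
width: 0.721
```

```bash
python3 -c "
from m import *
st()
d=get('top'); np.savez('top15.npz',**d); crop(d,(240,140,390,260),5,'pics/t15.png')
d=get('side'); np.savez('side15.npz',**d); crop(d,(230,130,380,250),5,'pics/s15.png')
"
```

```text
t 18.15 p [ 0.5514 -0.0784  0.0016] phi 115.15 down -1.0 F [ 0.1  1.  -4.2] T [ 0.27 -0.12  0.05] w 66.3 j [ 0.51  0.67 -0.66  1.9   0.58  0.77 -0.04]
```

View pics/t15.png

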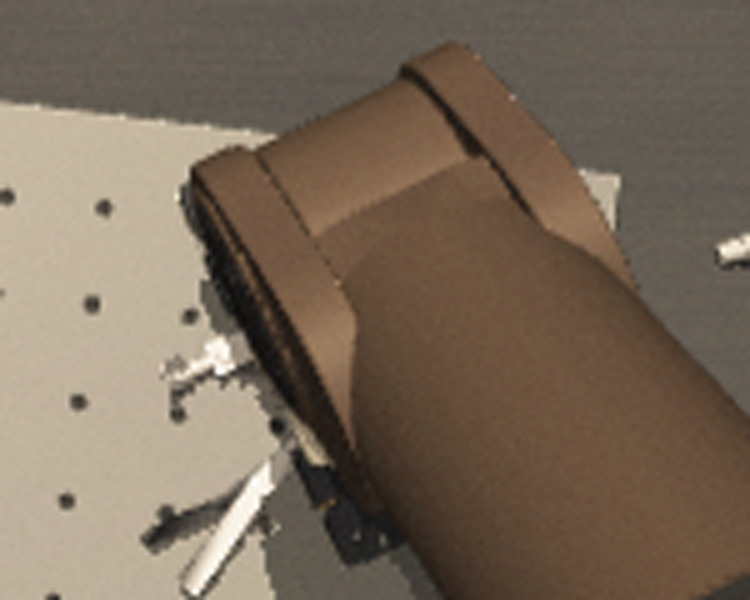

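View pics/s15.png

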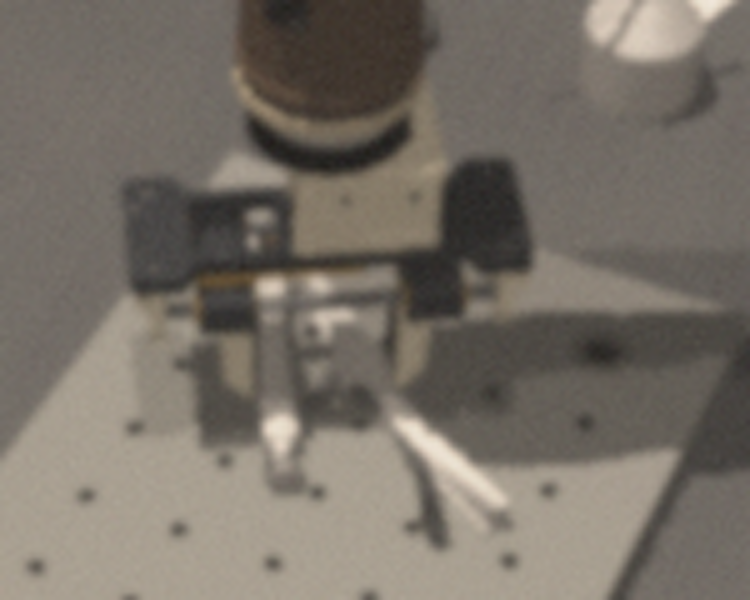

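Emit:
step_arm([
  [-0.39,0.001,0,0.001,0,0,0],
  [-0.35,0.001,0,0.002,0,0,0],
  [-0.31,0.001,0,0.0025,0,0,0],
  [-0.26,0.001,0,0.0035,0,0,0],
  [-0.22,0.001,0,0.004,0,0,0],
  [-0.22,0.001,0,0.004,0,0,0],
], newtons=45)

```text
clock: 18.75
position: [0.553, -0.0786, 0.0009]
ee_rot: [-0.345, 1.542, 0.346]
force: [0.8, 1.7, 0.2]
width: 0.613
```

```bash
python3 -c "
from m import *
st()
"
```

```text
t 18.75 p [ 0.553  -0.0786  0.0009] phi 115.25 down -1.0 F [0.8 1.7 0.2] T [ 0.45 -0.28  0.07] w 56.4 j [ 0.51  0.68 -0.66  1.9   0.59  0.77 -0.04]
```

Emit:
step_arm([
  [-0.17,0,0,0.001,0,0,0],
  [-0.13,0,0,0.002,0,0,0],
  [-0.09,0,0,0.003,0,0,0],
  [-0.05,0,0,0.004,0,0,0],
  [-0.05,0,0,0.004,0,0,0],
])

```text
clock: 19.17
position: [0.5552, -0.077, 0.0007]
ee_rot: [-0.345, 1.544, 0.346]
force: [-1.8, 4.9, 2.1]
width: 0.529
```

```bash
python3 -c "
from m import *
st()
"
```

```text
t 19.17 p [ 0.5552 -0.077   0.0007] phi 115.26 down -1.0 F [-1.8  4.9  2.1] T [ 0.96  0.43 -0.09] w 48.7 j [ 0.5   0.68 -0.66  1.89  0.58  0.77 -0.04]
```

Emit:
step_arm([
  [0.0,0,0,0.001,0,0,0],
  [0.05,0,0,0.002,0,0,0],
  [0.1,0,0,0.003,0,0,0],
  [0.15,0,0,0.0035,0,0,0],
  [0.15,0,0,0.0035,0,0,0],
  [0.15,0,0,0.0035,0,0,0],
])

```text
clock: 19.67
position: [0.558, -0.0768, 0.0008]
ee_rot: [-0.345, 1.543, 0.345]
force: [-1.4, 1.4, 3.9]
width: 0.464
```

```bash
python3 -c "
from m import *
st()
d=get('side'); np.savez('side16.npz',**d); crop(d,(230,130,380,250),5,'pics/s16.png')
"
```

```text
t 19.67 p [ 0.558  -0.0768  0.0008] phi 115.2 down -1.0 F [-1.4  1.4  3.9] T [ 0.19  0.28 -0.43] w 42.7 j [ 0.5   0.68 -0.66  1.88  0.58  0.78 -0.04]
```

View pics/s16.png

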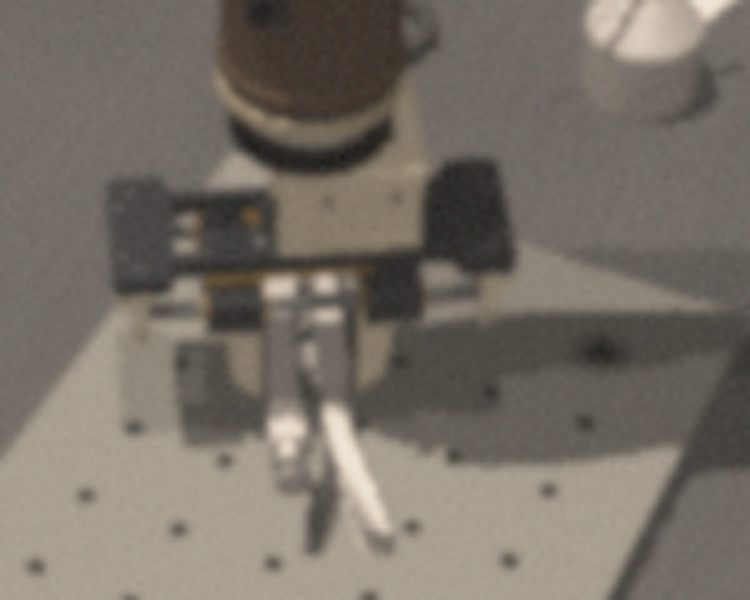

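Emit:
step_arm([
  [-0.1,0,0,0,0,0,0],
  [-0.1,0,0,0,0,0,0],
  [-0.1,0,0,0,0,0,0],
], newtons=45)

```text
clock: 19.97
position: [0.5583, -0.0767, 0.0006]
ee_rot: [-0.346, 1.543, 0.345]
force: [0.3, -0.6, -1.1]
width: 0.546
```

```bash
python3 -c "
from m import *
st()
d=get('side'); np.savez('side17.npz',**d); crop(d,(230,130,380,250),5,'pics/s17.png')
"
```

```text
t 19.97 p [ 0.5583 -0.0767  0.0006] phi 115.25 down -1.0 F [ 0.3 -0.6 -1.1] T [ 0.01 -0.14  0.01] w 50.2 j [ 0.5   0.68 -0.66  1.88  0.59  0.78 -0.04]
```

View pics/s17.png

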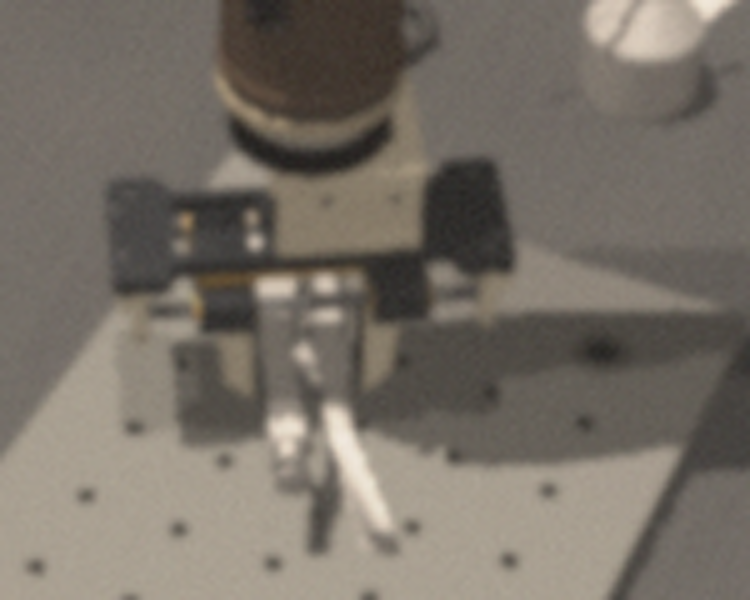

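Emit:
step_arm([
  [0.1,0,0,0,0,0,0],
  [0.13,0,0,0,0,0,0],
  [0.13,0,0,0,0,0,0],
], newtons=25)

```text
clock: 20.27
position: [0.5579, -0.0765, 0.0006]
ee_rot: [-0.345, 1.543, 0.345]
force: [-0.4, -0.3, 0.9]
width: 0.468
```

```bash
python3 -c "
from m import *
st()
b=np.array([.6015,-.167])
o=status.observe(); M=R.from_rotvec(o['ee_rot']).as_matrix(); v=b-o['position'][:2]; f,l=-v@M[:2,1],v@M[:2,2]; print(f,l)
arc(b,f,l,(-62,-58,-53,-48,-43,-38,-33,-28,-24))
"
```

```text
t 20.27 p [ 0.5579 -0.0765  0.0006] phi 115.22 down -1.0 F [-0.4 -0.3  0.9] T [-0.01  0.04 -0.27] w 43.1 j [ 0.5   0.68 -0.66  1.88  0.58  0.78 -0.04]
0.10044658470798846 0.0008817232366006573
-62 [ 0.     -0.0002 -0.0061 -0.0464 -0.0003 -0.    ]
-58 [ 0.     -0.001  -0.0148 -0.113  -0.0003 -0.    ]
-53 [ 0.     -0.0029 -0.0256 -0.1964 -0.0003 -0.    ]
-48 [ 0.     -0.0057 -0.0362 -0.2797 -0.0003 -0.    ]
-43 [ 0.00e+00 -9.40e-03 -4.65e-02 -3.63e-01 -3.00e-04 -1.00e-04]
-38 [ 0.000e+00 -1.400e-02 -5.650e-02 -4.464e-01 -3.000e-04 -1.000e-04]
-33 [ 0.000e+00 -1.940e-02 -6.600e-02 -5.297e-01 -3.000e-04 -1.000e-04]
-28 [ 0.00e+00 -2.57e-02 -7.50e-02 -6.13e-01 -3.00e-04 -1.00e-04]
-24 [ 0.000e+00 -3.120e-02 -8.170e-02 -6.797e-01 -3.000e-04 -1.000e-04]
```

Emit:
step_arm([
  [0.13,0,0,-0.006,-0.046,0,0],
  [0.13,0,-0.001,-0.015,-0.113,0,0],
  [0.13,0,-0.003,-0.0255,-0.196,0,0],
  [0.13,0,-0.0055,-0.036,-0.28,0,0],
  [0.13,0,-0.0095,-0.0465,-0.363,0,0],
])

```text
clock: 20.68
position: [0.5279, -0.0998, 0.0007]
ee_rot: [-0.645, 1.472, 0.643]
force: [3.1, -2.7, -4.4]
width: 0.474
```

```bash
python3 -c "
from m import *
st()
b=np.array([.6015,-.167])
o=status.observe(); M=R.from_rotvec(o['ee_rot']).as_matrix(); v=b-o['position'][:2]; f,l=-v@M[:2,1],v@M[:2,2]; print(f,l); print('F fwd,left',-o['force'][:2]@M[:2,1],o['force'][:2]@M[:2,2])
arc(b,.1004,.0009,(-40,-35,-30,-25,-20,-15,-10,-6,-3))
"
```

```text
t 20.68 p [ 0.5279 -0.0998  0.0007] phi 137.23 down -1.0 F [ 3.1 -2.7 -4.4] T [-0.39 -0.8  -0.28] w 43.6 j [ 0.62  0.69 -0.76  1.94  0.67  0.78  0.3 ]
0.09967447783201425 0.0006187053058714446
F fwd,left 4.1156045598465445 0.10817978631353248
-40 [-0.      0.0007 -0.0064 -0.0462  0.0003  0.0009]
-35 [-0.     -0.0004 -0.0173 -0.1295  0.0003  0.0009]
-30 [-0.000e+00 -2.400e-03 -2.810e-02 -2.129e-01  2.000e-04  9.000e-04]
-25 [-0.000e+00 -5.400e-03 -3.860e-02 -2.962e-01  2.000e-04  9.000e-04]
-20 [-0.000e+00 -9.300e-03 -4.880e-02 -3.795e-01  1.000e-04  9.000e-04]
-15 [-0.000e+00 -1.410e-02 -5.870e-02 -4.629e-01  1.000e-04  9.000e-04]
-10 [-0.000e+00 -1.970e-02 -6.810e-02 -5.462e-01  1.000e-04  9.000e-04]
-6 [-0.     -0.0247 -0.0753 -0.6129  0.      0.001 ]
-3 [-0.     -0.0289 -0.0804 -0.6629  0.      0.001 ]
```

Emit:
step_arm([
  [0.13,0,0.0005,-0.0065,-0.046,0,0],
  [0.13,0,-0.0005,-0.0175,-0.13,0,0],
  [0.13,0,-0.0025,-0.028,-0.213,0,0],
  [0.13,0,-0.0055,-0.0385,-0.296,0,0],
  [0.13,0,-0.0095,-0.049,-0.38,0,0],
  [0.13,0,-0.014,-0.0585,-0.463,0,0],
  [0.13,0,-0.0195,-0.068,-0.546,0,0],
  [0.13,0,-0.0245,-0.0755,-0.613,0,0],
  [0.13,0,-0.029,-0.0805,-0.663,0,0],
  [0.13,0,-0.029,-0.0805,-0.663,0,0],
])

```text
clock: 21.52
position: [0.5033, -0.1632, 0.0009]
ee_rot: [-1.171, 1.23, 1.166]
force: [7.9, 0.6, -5.0]
width: 0.47
```

```bash
python3 -c "
from m import *
st()
o=status.observe(); M=R.from_rotvec(o['ee_rot']).as_matrix(); print('F fwd,left',-o['force'][:2]@M[:2,1],o['force'][:2]@M[:2,2])
d=get('top'); np.savez('top18.npz',**d); crop(d,(270,160,390,280),5,'pics/t18.png')
d=get('side'); np.savez('side18.npz',**d); crop(d,(250,140,400,260),5,'pics/s18.png')
"
```

```text
t 21.52 p [ 0.5033 -0.1632  0.0009] phi 176.9 down -1.0 F [ 7.9  0.6 -5. ] T [-0.1  -1.81  0.04] w 43.2 j [ 0.85  0.74 -0.93  1.96  0.8   0.85  1.  ]
F fwd,left 7.87702030961448 0.9799475752518775
```

View pics/t18.png

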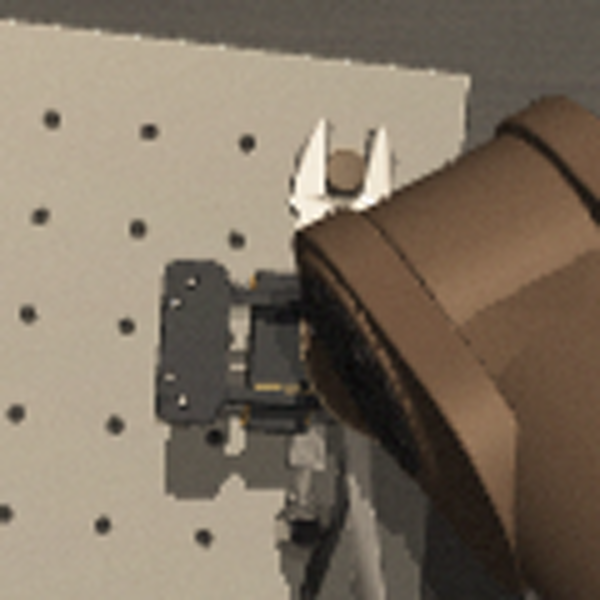

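View pics/s18.png

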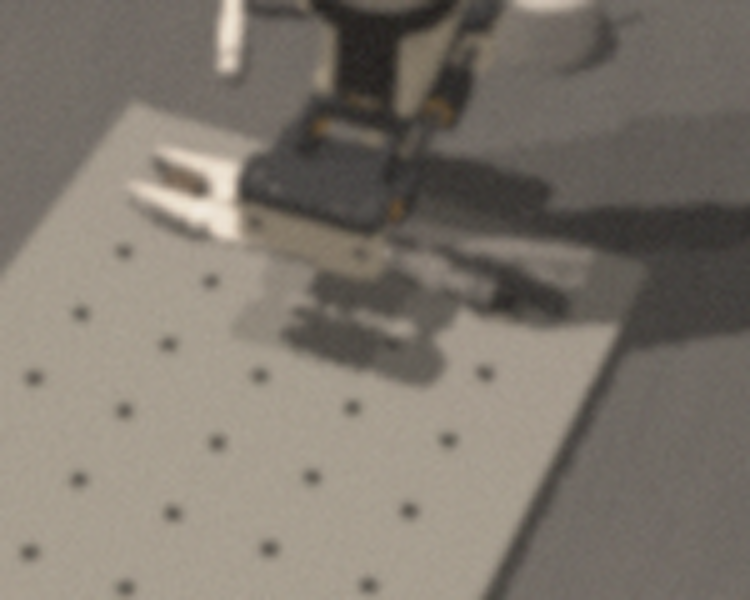

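```bash
python3 -c "
from m import *
d=dict(np.load('top18.npz')); s=dict(np.load('side18.npz'))
crop(d,(315,235,365,285),10,'pics/t18b.png')
topmeas(d,[270,160],5,(325,123),(299,537),(346,170))
"
```

```text
theta -4.12 org [ 0.571  -0.1622] len 206.3 (199)
TCP in pliers [-67.5  -5.3]
bolt [31.  -2.9] world [ 0.6017 -0.1673]
```

View pics/t18b.png

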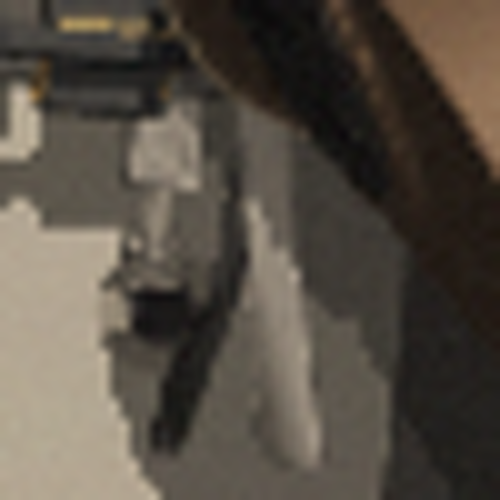

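Emit:
step_arm([
  [0,0,0,0,0,0,0],
  [-0.2,0,0,0,0,0,0],
  [-0.2,0,0,0,0,0,0],
  [-0.2,-0.02,0,0,0,0,0],
  [-0.2,-0.06,0,0,0,0,0],
  [-0.2,-0.08,0,0,0,0,0],
  [-0.2,-0.08,0,0,0,0,0],
])

```text
clock: 22.2
position: [0.5026, -0.1617, 0.0679]
ee_rot: [-1.171, 1.232, 1.165]
force: [1.1, -0.3, 0.6]
width: 0.601
```

```bash
python3 -c "
from m import *
st()
d=get('side'); np.savez('side19.npz',**d); crop(d,(250,140,400,260),5,'pics/s19.png')
d=get('top'); np.savez('top19.npz',**d); crop(d,(270,160,390,280),5,'pics/t19.png')
"
```

```text
t 22.2 p [ 0.5026 -0.1617  0.0679] phi 176.83 down -1.0 F [ 1.1 -0.3  0.6] T [ 0.1  -0.24 -0.01] w 55.3 j [ 0.91  0.66 -1.01  1.91  0.69  0.96  1.09]
```

View pics/s19.png

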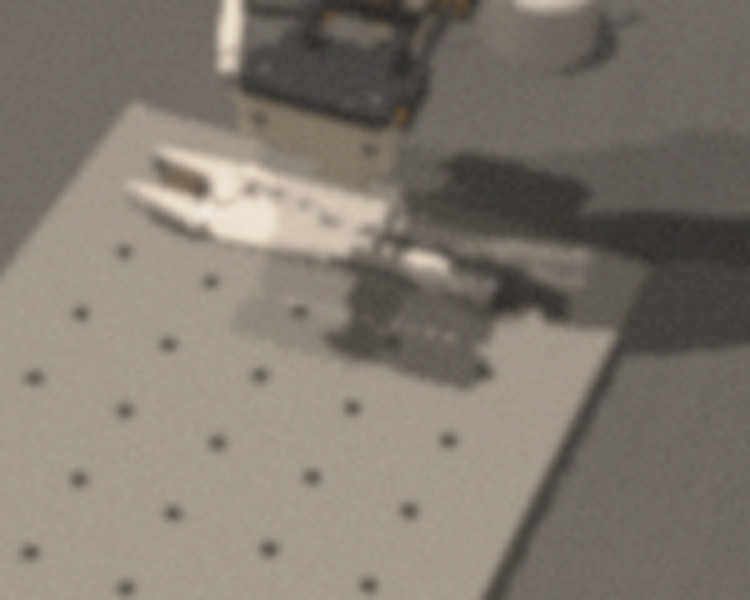

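View pics/t19.png

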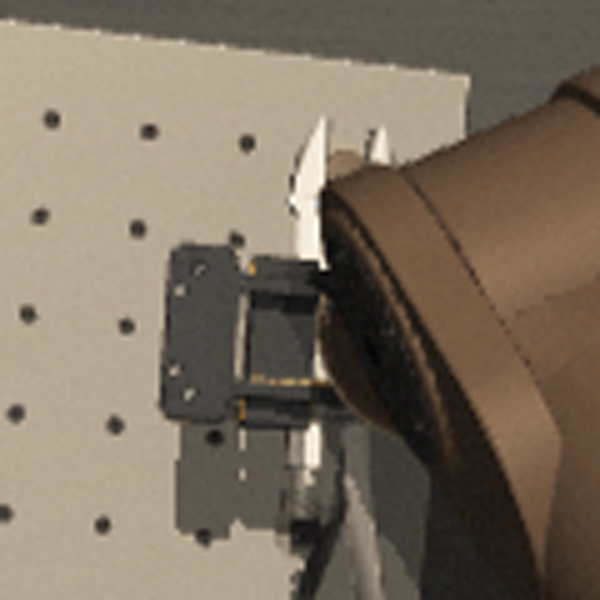

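```bash
python3 -c "
from m import *
d=dict(np.load('top18.npz')); B=[315,235]
c=lambda q,z,s=10,B=B:cast(d,np.array(q)/s+B,z)[0][:2]
bolt=np.array([.6017,-.1673])
for th in (-4.1,-5.,-6.):
  t=np.radians(th);ex=np.array([np.cos(t),np.sin(t)]);ey=np.array([-ex[1],ex[0]]); org=bolt-.028*ex+.003*ey
  f=lambda w:(np.array([(w-org)@ex,(w-org)@ey])*1e3).round(1)
  print(th,'org',org.round(4),'lever end',f(c((165,445),.032)),'handle end',f(c((300,462),.034)),'handle outer @y385',f(c((305,370),.034)),'inner lever',f(c((185,375),.032)),'tip',f(c((325,122),.035,5,[270,160])),'knob centre',f(c((160,310),.03)),'handle block',f(c((165,150),.034)),'TCP then',f(np.array([.5033,-.1632])))
  print('   lever grip centre world',(org-.172*ex-.022*ey).round(4))
"
```

```text
-4.1 org [ 0.574  -0.1623] lever end [-184.4   -0.8] handle end [-185.3  -33.7] handle outer @y385 [-163.1  -33.3] inner lever [-167.1   -4.4] tip [51.1  9.5] knob centre [-152.     2.7] handle block [-113.     5.1] TCP then [-70.4  -5.9]
   lever grip centre world [ 0.4009 -0.172 ]
-5.0 org [ 0.5741 -0.1619] lever end [-184.4   -4.2] handle end [-184.8  -37.1] handle outer @y385 [-162.6  -36.3] inner lever [-167.1   -7.4] tip [50.9  9.9] knob centre [-1.52e+02 -1.00e-01] handle block [-113.1    2.9] TCP then [-70.4  -7.5]
   lever grip centre world [ 0.4008 -0.1688]
-6.0 org [ 0.5742 -0.1614] lever end [-184.4   -7.9] handle end [-184.2  -40.8] handle outer @y385 [-162.   -39.6] inner lever [-166.9  -10.8] tip [50.7 10.3] knob centre [-152.    -3.2] handle block [-113.2    0.4] TCP then [-70.3  -9.2]
   lever grip centre world [ 0.4008 -0.1653]
```

```bash
python3 -c "
from m import *
d=dict(np.load('top18.npz')); B=[315,235]
for q in ((178,395),(312,400),(245,397)): print(q,cast(d,np.array(q)/10+B,.033)[0].round(4))
print(row(.400,-.169,.06,175))
print(row(.400,-.169,.002,175))
"
```

```text
(178, 395) [ 0.4022 -0.1529  0.033 ]
(312, 400) [ 0.4017 -0.1857  0.033 ]
(245, 397) [ 0.402  -0.1693  0.033 ]
[ 0.0061  0.1252 -0.0155  0.0298 -0.0008  0.0006]
[ 0.0786  0.1253 -0.0154  0.0298 -0.0008  0.0006]
```

Emit:
step_arm([
  [-0.3,0,0.04,-0.005,0.01,0,0],
  [-0.3,0,0.09,-0.01,0.02,0,0],
  [-0.3,0,0.1275,-0.0155,0.03,0,0],
  [-0.3,0,0.1275,-0.0155,0.03,0,0],
  [-0.3,0.01,0.1275,-0.0155,0.03,0,0],
  [-0.3,0.03,0.1275,-0.0155,0.03,0,0],
])

```text
clock: 22.8
position: [0.3992, -0.1693, 0.0407]
ee_rot: [-1.146, 1.249, 1.142]
force: [0.9, 0.5, -0.2]
width: 0.648
```

```bash
python3 -c "
from m import *
st()
print(row(.398,-.169,.002,175))
d=get('side'); np.savez('side20.npz',**d); crop(d,(270,140,400,245),6,'pics/s20.png')
"
```

```text
t 22.8 p [ 0.3992 -0.1693  0.0407] phi 174.95 down -1.0 F [ 0.9  0.5 -0.2] T [ 0.12 -0.14  0.  ] w 59.6 j [ 1.05  0.58 -1.02  2.15  0.71  0.8   1.05]
[ 0.0483  0.0017  0.0002 -0.0009 -0.0006  0.0022]
```

View pics/s20.png

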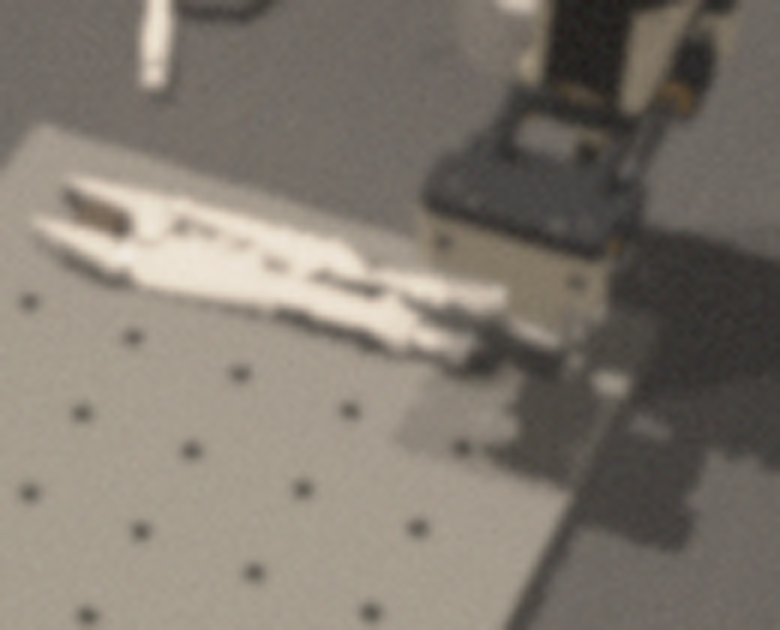

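Emit:
step_arm([
  [-0.3,0.02,0.0005,0,0,0,0],
  [-0.3,0.04,0.0005,0,0,0,0],
  [-0.3,0.048,0.0005,0,0,0,0],
  [-0.3,0.048,0.0005,0,0,0,0],
], newtons=30)

```text
clock: 23.18
position: [0.3973, -0.1679, 0.0008]
ee_rot: [-1.143, 1.249, 1.148]
force: [-0.6, -0.1, 0.8]
width: 0.653
```

```bash
python3 -c "
from m import *
st()
d=get('side'); np.savez('side21.npz',**d); crop(d,(270,140,400,245),6,'pics/s21.png')
"
```

```text
t 23.18 p [ 0.3973 -0.1679  0.0008] phi 175.06 down -1.0 F [-0.6 -0.1  0.8] T [ 0.09 -0.12  0.01] w 60.1 j [ 0.98  0.64 -0.94  2.18  0.81  0.73  0.96]
```

View pics/s21.png

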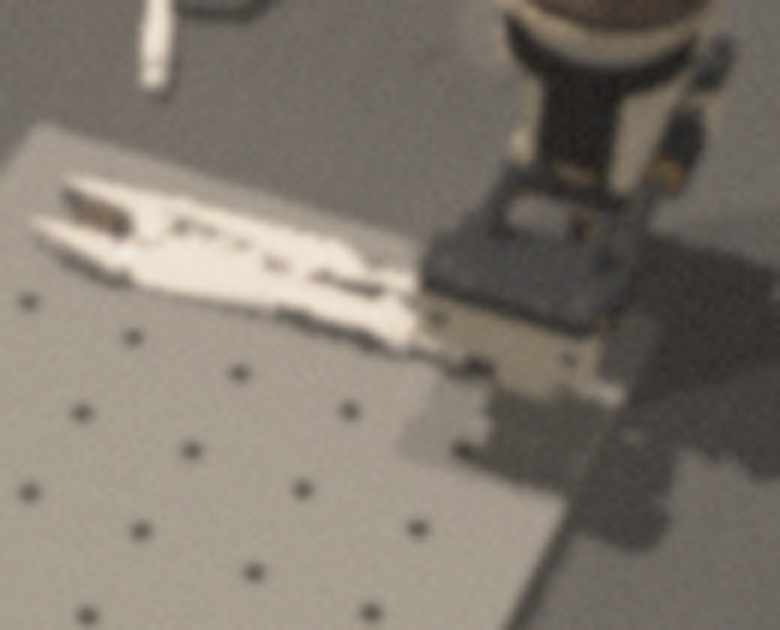

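Emit:
step_arm([
  [-0.1,0,0,0,0,0,0],
  [0.1,0,0,0,0,0,0],
  [0.2,0,0,0,0,0,0],
  [0.3,0,0,0,0,0,0],
  [0.3,0,0,0,0,0,0],
], newtons=25)

```text
clock: 23.65
position: [0.3977, -0.1688, 0.0027]
ee_rot: [-1.145, 1.249, 1.144]
force: [-1.6, -1.9, 3.1]
width: 0.368
```

```bash
python3 -c "
from m import *
st()
"
```

```text
t 23.65 p [ 0.3977 -0.1688  0.0027] phi 175.0 down -1.0 F [-1.6 -1.9  3.1] T [-0.22  0.17  0.07] w 33.8 j [ 0.98  0.63 -0.95  2.18  0.81  0.73  0.96]
```

Emit:
step_arm([
  [0.4,0,0,0,0,0,0],
  [0.5,0,0,0,0,0,0],
  [0.6,0,0,0,0,0,0],
  [0.7,0,0,0,0,0,0],
  [0.7,0,0,0,0,0,0],
], newtons=25)

```text
clock: 24.07
position: [0.395, -0.1706, 0.002]
ee_rot: [-1.144, 1.256, 1.145]
force: [-8.4, -6.4, 9.3]
width: 0.157
```

```bash
python3 -c "
from m import *
st()
d=get('side'); np.savez('side22.npz',**d); crop(d,(270,140,400,245),6,'pics/s22.png')
"
```

```text
t 24.07 p [ 0.395  -0.1706  0.002 ] phi 174.91 down -1.0 F [-8.4 -6.4  9.3] T [-1.02  1.66  0.31] w 14.4 j [ 0.99  0.63 -0.94  2.18  0.81  0.73  0.96]
```

View pics/s22.png

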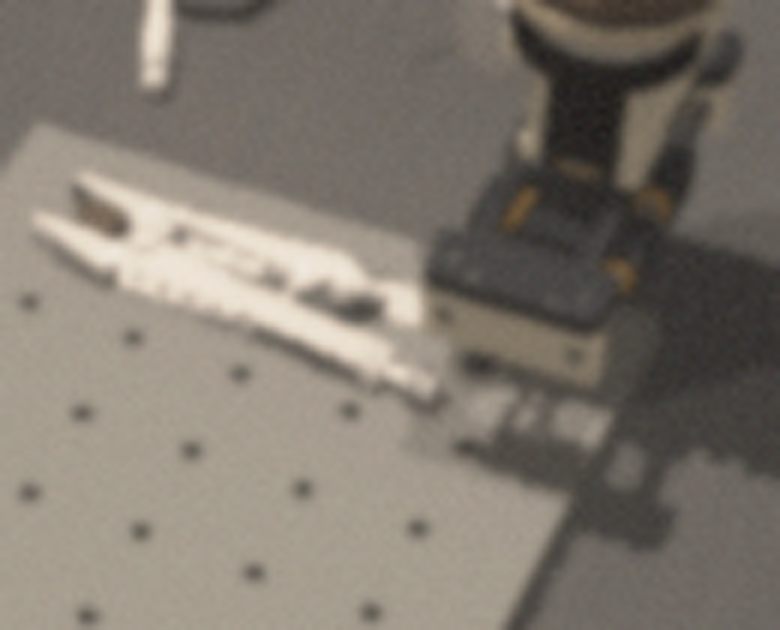

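Emit:
step_arm([
  [0.6,0,0,-0.003,0,0,0],
  [0.45,0,0,-0.008,0,0,0],
  [0.25,0,0,-0.014,0,0,0],
  [0.0,0,0,-0.02,0,0,0],
  [-0.25,0,0,-0.026,0,0,0],
  [-0.5,0,0,-0.032,0,0,0],
  [-0.75,0,0,-0.038,0,0,0],
  [-1,0,0,-0.04,0,0,0],
  [-1,0,0,-0.04,0,0,0],
  [-1,0,0,-0.04,0,0,0],
])

```text
clock: 24.95
position: [0.3947, -0.2007, 0.0023]
ee_rot: [-1.144, 1.25, 1.145]
force: [-0.3, 0.7, 0.8]
width: 0.807
```

```bash
python3 -c "
from m import *
st()
d=get('side'); np.savez('side23.npz',**d); crop(d,(270,140,400,245),6,'pics/s23.png')
d=get('top'); np.savez('top23.npz',**d); crop(d,(270,160,390,280),5,'pics/t23.png')
"
```

```text
t 24.95 p [ 0.3947 -0.2007  0.0023] phi 174.98 down -1.0 F [-0.3  0.7  0.8] T [ 0.28 -0.09 -0.01] w 74.3 j [ 1.05  0.65 -0.95  2.16  0.81  0.74  1.04]
```

View pics/s23.png

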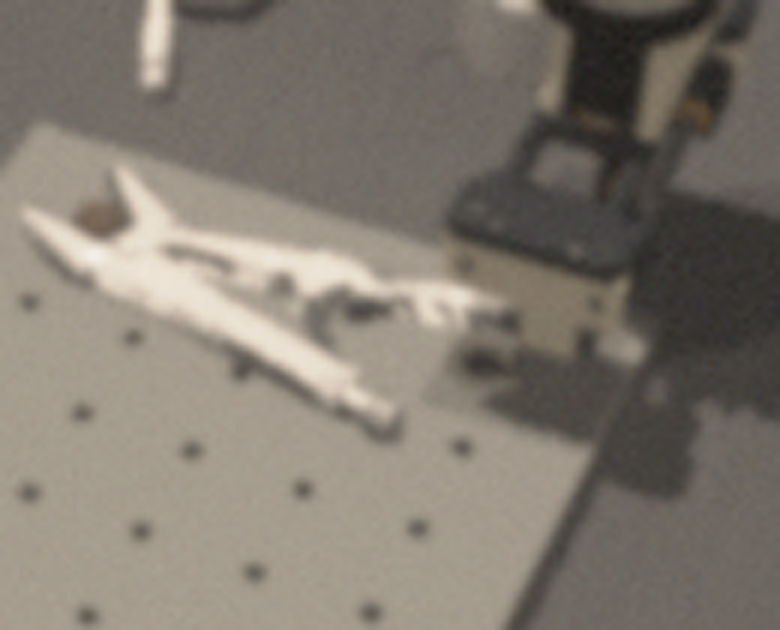

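View pics/t23.png

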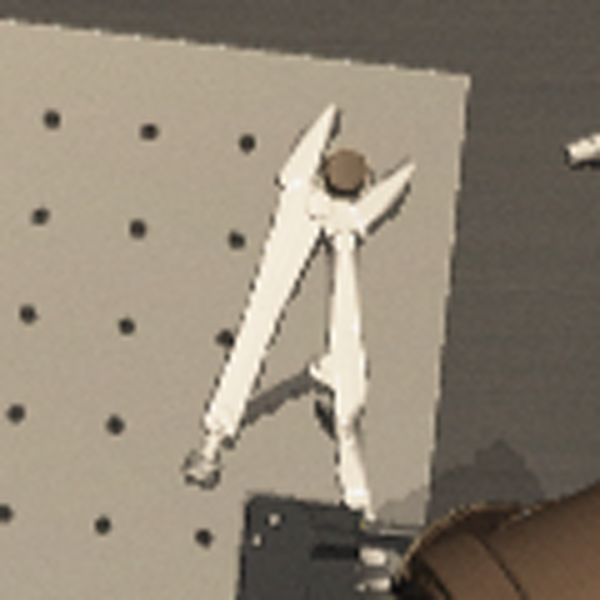

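Emit:
step_arm([
  [-1,0,0,0,0,0,0],
  [-1,0,0,0,0,0,0],
  [-1,0,0,0,0,0,0],
])

```text
clock: 25.3
position: [0.395, -0.2005, 0.0023]
ee_rot: [-1.145, 1.249, 1.145]
force: [-0.7, 0.4, 0.4]
width: 0.997
```

```bash
python3 -c "
from m import *
st()
d=get('top'); np.savez('top24.npz',**d); crop(d,(290,230,370,310),7,'pics/t24.png')
"
```

```text
t 25.3 p [ 0.395  -0.2005  0.0023] phi 175.02 down -1.0 F [-0.7  0.4  0.4] T [ 0.27 -0.19  0.04] w 91.8 j [ 1.05  0.65 -0.95  2.16  0.81  0.74  1.04]
```

View pics/t24.png

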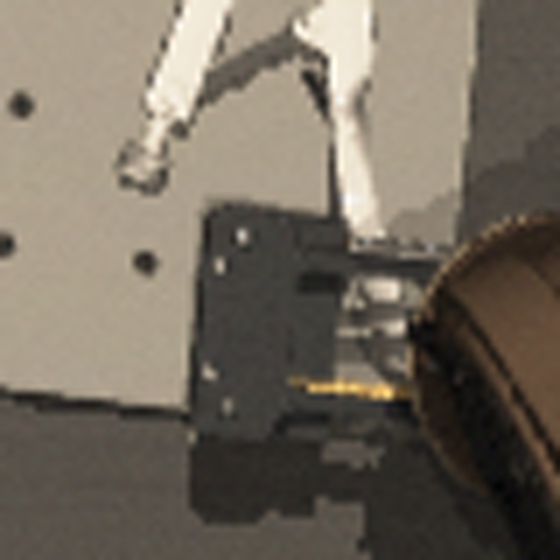

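Emit:
step_arm([
  [-1,-0.02,0,0,0,0,0],
  [-1,-0.06,0,0,0,0,0],
  [-1,-0.11,0,0,0,0,0],
  [-1,-0.16,0,0,0,0,0],
  [-1,-0.2,0,0.03,0,0,0],
  [-1,-0.24,0,0.08,0,0,0],
  [-1,-0.24,0,0.13,0,0,0],
  [-1,-0.24,0,0.18,0,0,0],
  [-1,-0.24,0,0.23,0,0,0],
  [-1,-0.24,0,0.28,0,0,0],
  [-1,-0.24,0,0.3,0,0,0],
  [-1,-0.24,0,0.3,0,0,0],
])

```text
clock: 26.35
position: [0.4159, 0.0435, 0.1951]
ee_rot: [-1.15, 1.244, 1.149]
force: [-0.7, -0.9, 0.6]
width: 1.0
```

```bash
python3 -c "
from m import *
st()
d=get('top'); np.savez('top25.npz',**d); save(d,'pics/t25.png')
d=get('side'); np.savez('side25.npz',**d); save(d,'pics/s25.png')
"
```

```text
t 26.35 p [0.4159 0.0435 0.1951] phi 175.42 down -1.0 F [-0.7 -0.9  0.6] T [ 0.08 -0.14  0.05] w 92.0 j [ 0.78  0.32 -1.21  1.99  0.34  1.05  0.91]
```

View pics/t25.png

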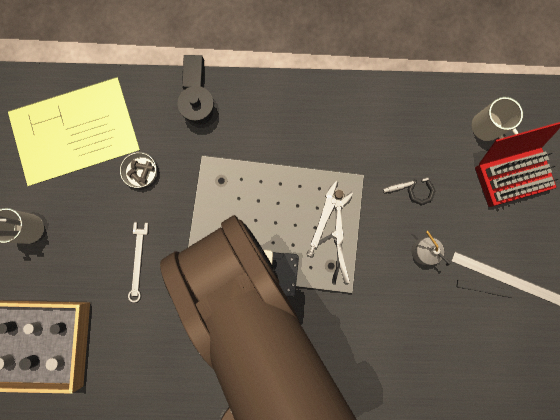

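View pics/s25.png

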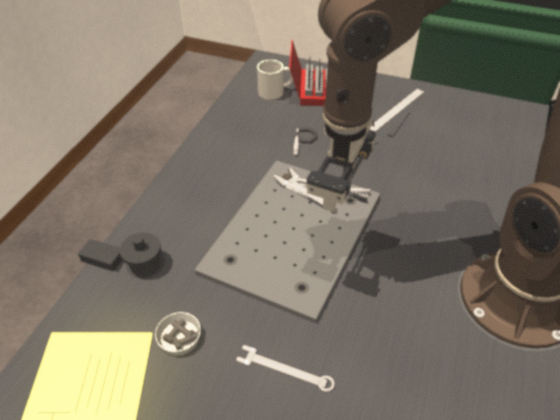

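```bash
python3 -c "
from m import *
a=dict(np.load('top0.npz'))['pixels'].astype(int); b=dict(np.load('top25.npz'))['pixels'].astype(int)
D=cv2.GaussianBlur(np.abs(a-b).sum(2).astype(np.float32),(5,5),0)
for n,(x0,y0,x1,y1) in dict(mic=(380,170,440,210),oil=(410,228,448,270),tin=(118,150,160,192),spanner=(122,218,152,306)).items(): print(n,D[y0:y1,x0:x1].max().round(0))
d=dict(np.load('top25.npz')); crop(d,(295,170,375,300),4.5,'pics/t25b.png')
c=lambda u,v,z:cast(d,(u,v),z)[0].round(4)
H=d['range_z']
for q in ((338,190),(330,210),(316,245),(338,225),(345,270),(348,280)): print(q,rangez(d,*q).round(4))
"
```

```text
mic 19.0
oil 23.0
tin 20.0
spanner 20.0
(338, 190) [ 0.6117 -0.1642  0.0343]
(330, 210) [ 0.5606 -0.1444  0.0353]
(316, 245) [ 0.4731 -0.1109  0.033 ]
(338, 225) [ 0.5238 -0.1649  0.0332]
(345, 270) [ 0.4138 -0.1822  0.0365]
(348, 280) [ 0.3897 -0.1902  0.0327]
```

View pics/t25b.png

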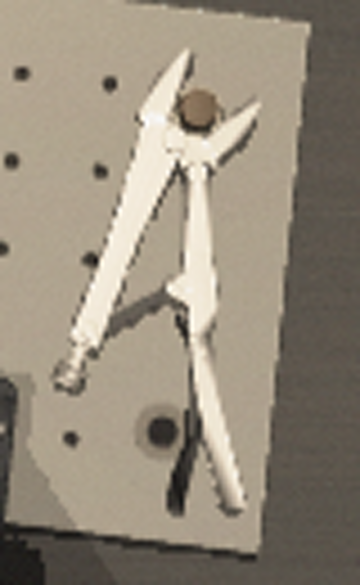

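```bash
python3 -c "
from h import *
arm.sign_off(); st()"
```

```text
the job is handed in; nothing more can be done
the job is handed in; nothing more can be done
```

The pliers gripped and turned the bolt, were released, and are now lying sprung open, flat on the plate, with their open jaws still loosely round the bolt head. I handed the job in at about 26.5 s of the 51 s limit.

**What I did**
- I slid the held-in pliers to the bolt, guided by both cameras, and brought the jaws round its head.
- I squeezed the handles until they locked. With the fingers backed off, the handles stayed put and the contact forces went to zero. When I gripped again, they stopped at 43 mm.
- I swung the locked pliers about 62° anticlockwise round the bolt, against an eighth of a turn (45°) needed.
- I lifted off, pinched the release lever in to 14 mm, opened the fingers and backed away.

**Last checks**
- **Pliers:** the top picture shows them open, wholly on the plate. Heights along them are 33–36 mm, as expected when lying flat.
- **Bystanders:** the micrometer, spanner, oil can and tin show only image noise compared with the first picture.
- **Robot:** the arm is clear above everything, and the largest wrist force I read was about 14 N.

**What disagreed or could not be checked**
- **Height reading:** the reported tool height was about 21 mm below the true fingertip height. Because of this, my first two grasps closed above the pliers without touching them. I found the offset by a light touch on the plate (about 7 N) and corrected for it.
- **Bolt rotation:** I could not see it directly, as the head is too small and too round in the pictures. I infer it from the pliers' swing while locked, and from a moment of about 0.28 N m partway through the turn, which matches the bolt's stated 0.3 N m.

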